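# Nest a returned gift-box set and scan it back into stock

## Robot

A 6-joint arm with a two-finger parallel gripper is mounted at the origin on the work surface. World frame = base frame: x ahead of the robot, y to its left, z up, the work surface at z = 0. Lengths are in m, angles in rad, forces in N, time in s.
With the tool pointing down it reaches from about 0.35 to 1 m from the base axis. Payload 7.1 kg.
Tool frame: the origin (TCP) lies at the very end of the fingers, on their centre line; the grasp point (between the pads) lies 19 mm behind it; z points along the fingers, y is the direction in which the jaws open and shut (so a half turn about z gives the same grasp; the last joint's range is limited). The gripper opens to 85 mm and grips with 20 to 120 N. Pads are 22 mm wide; open, the fingers measure 114 mm over their backs; the gripper's body (76 mm by 85 mm) begins 54 mm behind the grasp point. The pads swing forward as they close: fully open they stand 13 mm farther back than shut.
Start: joints at [-1.272, 0.423, 1.63, -0, 1.089, -0.019], TCP at [0.195, -0.594, 0.231] pointing down, gripper open.
Joint ranges: [-3, 3], [-0.9, 2.11], [0.09, 2.58], [-1.31, 4.45], [0.11, 2.69], [-2.54, 2.54]. Speed limits (rad/s): [2.39, 2.39, 3.01, 3.14, 3.14, 3.14].

## Interface

Orientations are given as a rotation vector (axis times angle).
In Python, from workcell import robot gives the robot as it stands. The module is installed in compiled form; this text tells all that it offers.
- The arm moves only by the tool servo_tool, never from a script. Its argument "plan" is one flat list of numbers, 7 for each row, row after row: the finger opening in mm, from 0 to 85.4, then the shift along the tool's x, y, z normalised to -1 to 1, where 1 is 0.25 m, then the turn, a rotation vector about the tool's x, y, z normalised to -1 to 1, where 1 is 60 degrees. In form: [jaw, dx, dy, dz, ax, ay, az, jaw, dx, dy, dz, ax, ay, az, ...]. A call has 1 to 8 rows; each row is the pose to reach, as a shift and turn from the pose commanded when the call began, along the tool's axes at that moment; what a row does not reach only later rows make up. A row lasts 1/12 s, in which the tool goes at most 41.7 mm and 7.16 degrees, less where a joint would pass 70% of its speed; a pose out of reach is approached as far as the arm can. A call with a number of a shift or a turn outside -1 to 1 is refused whole. A call with a gripper value outside its range is refused whole. The fingers move at their own pace and stop on an object; "force" is the grip in N (left out, the last holds). Time passes only in rows, so rows that repeat a pose let the fingers close. It gives the time, the measured TCP pose, the force and the opening at its end, in the units of the state.
- robot.read_state(): the state, without advancing time (a new reading comes with each control period).
- robot.camera(name): name is "scene" or "top" or "wrist"; returns a dict with "color" (420x560x3 uint8, red, green, blue), "vfov" (degrees; the focal length in pixels is half the picture's height over the tangent of half this angle, whatever the lens; pixels are square), "cx", "cy" (the principal point, pixels), "R" (3x3) and "t" (3): a world point X has camera coordinates R X + t. Camera axes: x right, y down, z forward; pixel columns grow to the right and rows downward; lengths in m; the calibration is good to about 2 mm. A picture is of the moment at which its call begins. There is no depth.
- robot.hand_in(): hands the job in, once; it reports no verdict.
Trained networks look in a picture, given as the dict that the camera call returned (one of the last four; its "shot" number tells which), for a name from the list of things; names that differ only in an ending like _2 or _b are one class to them, and where a whole thing is asked for, a point or a joint stands for the part that bears it (a point fixed in the world has none). Each returns a list of dicts, best first, with "p" (0 to 1); they miss things now and then, are a little off and sometimes report something else, mostly with a low value. They report only what shows in the picture. A call takes as long as a camera call. They do not tell look-alikes from the thing itself.
- robot.boxes_of(label, picture): "xy" ([column, row] in pixels, amid what is visible of it).
- robot.trace(label, picture): "region" (420x560 bool, what is visible of it) and "xy" ([column, row] in pixels, amid what is visible of it).
The state is a dict: "time_s": time; "joints": joint angles; "joint_vel": joint speeds; "joint_efforts": joint torques, N m; "tool_pos": TCP position; "tcp_rot": TCP orientation; "contact_force": force on the tool from outside, world axes, zero at the start; "moment": the same for the moment, N m; "gripper_width": finger opening in m.
Only numpy, scipy, OpenCV 4.12 (cv2) and the standard library are available. Lean on these libraries where they do the work, as an engineer would, in place of code of your own. Each camera call takes 0.05 s, during which the arm holds its last target.

## Task

A set of plain plywood gift boxes has come back to the oil aisle's service counter and must be booked into stock. Nest them into the biggest box, largest first, each box upright and flat on the floor of the one around it, and let go. Then take the hand scanner from its cradle and hold it level and steady for two seconds, its window about 10 cm from the middle of the barcode label on the side of the biggest box and facing it squarely, and finally lay the scanner back in its cradle, level and the same way round; leave the other goods on the counter as they are.

Things in the scene. Friction and masses are not known exactly. Their poses are not given: they have to be found in the camera images.
- box0: square open plywood box, 176 x 176 mm outside, 88 mm high, walls 8 mm (opening 160 mm square), floor 8 mm; origin: centre of underside, z up, x and y square to its sides; the biggest, always there, 0.3 kg, may shift. A white 64 x 44 mm barcode label is on its -y side, which faces the robot's right to far right at the start. In the full set each box has 6 mm to spare on every side and all rims come out level
- box1: square open plywood box, 148 x 148 mm outside, 80 mm high, walls 8 mm (opening 132 mm square), floor 8 mm; origin: centre of underside, z up, x and y square to its sides; second size, 0.2 kg; may be absent
- box2: square open plywood box, 120 x 120 mm outside, 72 mm high, walls 8 mm (opening 104 mm square), floor 8 mm; origin: centre of underside, z up, x and y square to its sides; third size, 0.14 kg; may be absent
- box3: square open plywood box, 92 x 92 mm outside, 64 mm high, walls 8 mm (opening 76 mm square), floor 8 mm; origin: centre of underside, z up, x and y square to its sides; fourth size, 0.09 kg; may be absent
- box4: square open plywood box, 64 x 64 mm outside, 56 mm high, walls 8 mm (opening 48 mm square), floor 8 mm; origin: centre of underside, z up, x and y square to its sides; smallest, 0.06 kg; may be absent. Three or all four of box1 to box4 are there; a missing size simply leaves more room around the next
- label (a point): centre of the barcode label on the outside of the biggest box, 88 mm from its centre along its -y axis, 45 mm above its underside; axes as box0, so the label faces -y. Reads between 40 and 160 mm from the scanner's window
- scanner: cordless stick barcode scanner, 170 mm long, 0.16 kg: black handle 34 mm wide, 26 mm high, x from -85 to +35 mm; grey head 46 mm wide, 32 mm high, x from 35 to 85 mm. Origin at the middle of its flat underside, x towards the head, z up. Grip across the handle at the origin (balance point 10 mm ahead). It looks along +x; no trigger, holding it on the label is enough
- window (a point): centre of the amber window on the end of the scanner's head, 85 mm ahead of the scanner's origin and 16 mm above its underside; looks along the scanner's +x
- cradle: fixed grey desk cradle, base 200 x 84 x 8 mm, with two 20 mm long saddles centred at x = -66 and +62 mm, floors 30 mm above the counter, cheeks 18 mm high flaring from 38 mm (rear) and 50 mm (front) apart; open between the saddles for the fingers. Origin at the centre of its underside, x to the head end. Scanner at home: origin 30 mm straight above this, axes parallel
- olive_jar: bystander: jar, 64 mm across, 85 mm high; origin at the centre of its underside
- flat_can: bystander: flat can, 80 mm across, 40 mm high; origin at the centre of its underside
- label_roll: bystander: roll of blank labels, 60 mm across, 32 mm high; origin at the centre of its underside
- oil_dark: bystander: dark oil bottle, 68 mm across, 250 mm high; origin at the centre of its underside
- oil_light: bystander: amber oil bottle, 68 mm across, 230 mm high; origin at the centre of its underside
Not all that is in view belongs to the job. Leave any orange, pink or turquoise look-alike of the box3 alone.

How it is judged:
By the outcome, as a careful person would: the job done as asked, in the order asked, and still so for the second after the job is handed in, with the robot touching nothing.
Of box1, box2, box3, box4 only 3 to 4 are there at a start; the rules pass over those that are not, and their reading is None.
At some moment in a run one of box0, box1, box2, box3, box4 may be knocked a few centimetres aside while the robot is not near it.
It also fails if it takes over 208 s, if anything falls off the work surface, if the arm or the gripper's body presses on something with over 40 N, if the wrist force passes 120 N, or if a joint passes its speed limit or range.

## Working session

There is one attempt and no reset: what is moved stays moved. The work goes in short steps, Python scripts to look and compute and a tool call to move; the robot and the scene stay as the last step left them, time stands still between calls to the robot, and variables do not carry over. Pictures are saved under pics/ and viewed, and the job is handed in when it is done.

Besides the shell and the picture viewer there is one more tool, called after "Call:" in YAML: its name, and indented under it one key for each argument. servo_tool: Moves the arm, as the interface text tells. Its arguments: {"type":"object","properties":{"plan":{"type":"array"},"force":{"type":"number"}},"required":["plan"]}

```bash
mkdir -p pics; ls; python3 - <<'E'
from workcell import robot
import cv2
s=robot.read_state()
for k,v in s.items(): print(k,v)
for n in("scene","top","wrist"):
    c=robot.camera(n); cv2.imwrite(f"pics/a_{n}.png",c["color"][:,:,::-1])
    print(n,c["vfov"],c["cx"],c["cy"],c["R"],c["t"],[k for k in c])
E
```

```text
pics
time_s 0.0
joints [-1.27199333e+00  4.23846359e-01  1.63071061e+00 -1.07023974e-05
  1.08860954e+00 -1.90114624e-02]
joint_vel [4.00102390e-04 1.18381329e-03 6.33397562e-05 7.39829255e-04
 9.19927200e-04 1.48706232e-03]
joint_efforts [ 6.93603088e-04 -5.57381201e+01 -2.81743526e+01 -2.37480626e-04
  7.29769003e-03  1.46354557e-05]
tool_pos [ 0.19515647 -0.59315835  0.23053416]
tcp_rot [-3.10047228e+00 -4.96884720e-01  3.59289194e-04]
contact_force [-0.14566955 -0.53712063  0.73177474]
moment [-0.01387771  0.00412062  0.01427181]
gripper_width 0.08539244585128768
scene 48.59763442510359 280.23682823903545 211.6435416046228 [[-0.1834387   0.98301519 -0.00560159]
 [ 0.773182    0.14075843 -0.61836612]
 [-0.60707482 -0.11776332 -0.78587019]] [ 0.02837393 -0.32820532  1.81528268] ['color', 'vfov', 'cx', 'cy', 'R', 't', 'shot']
top 54.036616446857174 283.1708358336331 208.33555136049154 [[ 0.02096826 -0.99945185  0.02561906]
 [-0.98854834 -0.0245561  -0.14889315]
 [ 0.14944064 -0.02220365 -0.98852137]] [0.02561912 0.51128929 1.05455579] ['color', 'vfov', 'cx', 'cy', 'R', 't', 'shot']
wrist 69.67399087421319 279.3919778711339 210.18637804733137 [[ 0.31404536 -0.94940663 -0.00160179]
 [-0.90878572 -0.30109613  0.28887652]
 [-0.27474358 -0.08926465 -0.95736502]] [-0.62559959 -0.03984376  0.37931423] ['color', 'vfov', 'cx', 'cy', 'R', 't', 'shot']
```

View pics/a_scene.png

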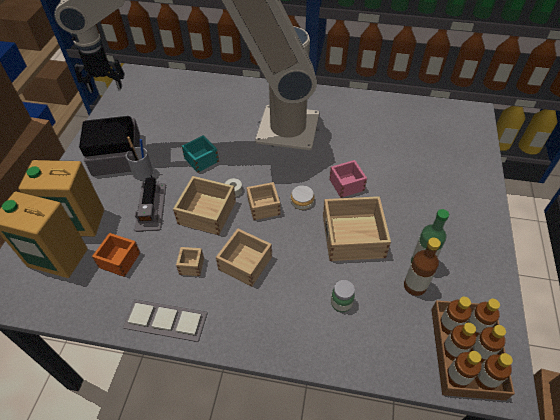

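View pics/a_top.png

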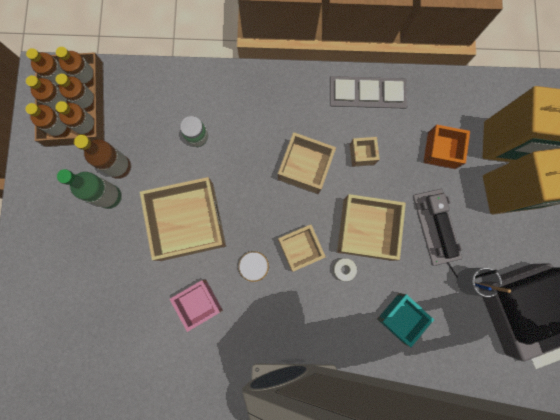

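View pics/a_wrist.png

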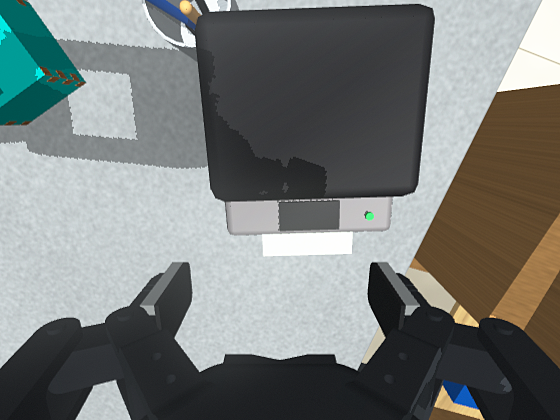

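```bash
cat > h.py <<'E'
from workcell import robot
import numpy as np, cv2
from scipy.optimize import minimize
from scipy.spatial.transform import Rotation as Ro
S={0:(.176,.088,.008),1:(.148,.080,.008),2:(.120,.072,.008),3:(.092,.064,.008),4:(.064,.056,.008)}
def K(c):
    f=c["color"].shape[0]/2/np.tan(np.radians(c["vfov"])/2); return f
def proj(c,X):
    X=np.atleast_2d(X); p=X@np.array(c["R"]).T+np.array(c["t"]); f=K(c)
    return np.c_[f*p[:,0]/p[:,2]+c["cx"],f*p[:,1]/p[:,2]+c["cy"]]
def unproj(c,uv,z):
    f=K(c);R=np.array(c["R"]);t=np.array(c["t"]);C=-R.T@t
    d=R.T@np.array([(uv[0]-c["cx"])/f,(uv[1]-c["cy"])/f,1]); return C+d*(z-C[2])/d[2]
def boxpts(x,y,a,w,h,z=0,l=None):
    l=l or w
    P=np.array([[sx*l/2,sy*w/2] for sx,sy in((1,1),(1,-1),(-1,-1),(-1,1))])
    R=np.array([[np.cos(a),-np.sin(a)],[np.sin(a),np.cos(a)]])
    P=P@R.T+[x,y]
    return np.vstack([np.c_[P,np.full(4,z)],np.c_[P,np.full(4,z+h)]])
def hullmask(c,pts,s=4):
    H,W=c["color"].shape[:2]
    uv=proj(c,pts); h=cv2.convexHull(((uv)*16).astype(np.int32).reshape(-1,1,2))
    m=np.zeros((H,W),np.uint8); cv2.fillConvexPoly(m,h,255,cv2.LINE_AA,4); return m/255.
def fit(views,w,h,x0,z=0,l=None):
    def cost(p):
        s=0
        for c,reg in views:
            m=hullmask(c,boxpts(*p,w,h,z,l)); r=reg.astype(float)
            s+=1-np.minimum(m,r).sum()/np.maximum(m,r).sum()
        return s/len(views)
    best=None
    for a in np.radians(np.arange(-45,45,15)):
        sim=np.array([[x0[0],x0[1],a],[x0[0]+.02,x0[1],a],[x0[0],x0[1]+.02,a],[x0[0],x0[1],a+.2]])
        r=minimize(cost,[x0[0],x0[1],a],method="Nelder-Mead",options=dict(initial_simplex=sim,xatol=2e-4,fatol=1e-4,maxiter=150))
        if best is None or r.fun<best.fun: best=r
    return best.x,best.fun
def go(pos,yaw=None,tilt=None):
    """units for servo_tool from measured pose; yaw = world angle of tool y axis (mod pi), tool down"""
    s=robot.read_state(); R=Ro.from_rotvec(s["tcp_rot"]); d=R.inv().apply(np.array(pos)-s["tool_pos"])/.25
    y=R.as_matrix()[:,1]; cur=np.arctan2(y[1],y[0])
    if yaw is None: yaw=cur
    dy=(yaw-cur+np.pi/2)%np.pi-np.pi/2
    T=yaw if abs((yaw-cur+np.pi)%(2*np.pi)-np.pi)<np.pi/2+.01 else yaw+np.pi
    yv=np.array([np.cos(T),np.sin(T),0]);zv=np.array([0,0,-1]);xv=np.cross(yv,zv)
    Rt=Ro.from_matrix(np.c_[xv,yv,zv]); rv=(R.inv()*Rt).as_rotvec()/np.radians(60)
    print("shift",np.round(d,3),"turn",np.round(rv,3),"| rows",np.abs(np.linalg.norm(d)*250/41.7).round(1),(np.linalg.norm(rv)*60/7.16).round(1),"q6",s["joints"][5].round(2),"t",s["time_s"])
def st():
    s=robot.read_state(); R=Ro.from_rotvec(s["tcp_rot"]).as_matrix()
    print("t",round(s["time_s"],2),"pos",np.round(s["tool_pos"],4),"yaw_y",np.degrees(np.arctan2(R[1,1],R[0,1])).round(1),"z",R[:,2].round(3),"F",np.round(s["contact_force"],1),"w",round(s["gripper_width"]*1000,1),"q",np.round(s["joints"],2))
E
python3 - <<'E'
from h import *
for cam in("top","scene"):
    c=robot.camera(cam)
    for n in["box0","box1","box2","box3","box4","scanner","cradle","label"]:
        print(cam,n,[(np.round(d["xy"]),round(d["p"],2),d["region"].sum()) for d in robot.trace(n,c)])
E
```

```text
top box0 [(array([446., 145.]), 0.97, np.int64(1559)), (array([368., 226.]), 0.84, np.int64(3752)), (array([367., 153.]), 0.69, np.int64(768)), (array([182., 221.]), 0.65, np.int64(5500)), (array([303., 246.]), 0.64, np.int64(1331)), (array([305., 162.]), 0.61, np.int64(2234)), (array([404., 319.]), 0.6, np.int64(1698)), (array([195., 304.]), 0.59, np.int64(1593))]
top box1 [(array([446., 145.]), 0.97, np.int64(1559)), (array([368., 226.]), 0.84, np.int64(3752)), (array([367., 153.]), 0.69, np.int64(768)), (array([182., 221.]), 0.65, np.int64(5500)), (array([303., 246.]), 0.64, np.int64(1331)), (array([305., 162.]), 0.61, np.int64(2234)), (array([404., 319.]), 0.6, np.int64(1698)), (array([195., 304.]), 0.59, np.int64(1593))]
top box2 [(array([446., 145.]), 0.97, np.int64(1559)), (array([368., 226.]), 0.84, np.int64(3752)), (array([367., 153.]), 0.69, np.int64(768)), (array([182., 221.]), 0.65, np.int64(5500)), (array([303., 246.]), 0.64, np.int64(1331)), (array([305., 162.]), 0.61, np.int64(2234)), (array([404., 319.]), 0.6, np.int64(1698)), (array([195., 304.]), 0.59, np.int64(1593
[... 2278 characters left out ...]
 0.74, np.int64(656)), (array([198., 150.]), 0.74, np.int64(854)), (array([205., 206.]), 0.69, np.int64(2493)), (array([347., 178.]), 0.67, np.int64(1018))]
scene box4 [(array([119., 257.]), 0.87, np.int64(1280)), (array([265., 202.]), 0.83, np.int64(1079)), (array([244., 256.]), 0.82, np.int64(2052)), (array([356., 228.]), 0.78, np.int64(3793)), (array([188., 262.]), 0.74, np.int64(656)), (array([198., 150.]), 0.74, np.int64(854)), (array([205., 206.]), 0.69, np.int64(2493)), (array([347., 178.]), 0.67, np.int64(1018))]
scene scanner [(array([148., 203.]), 0.75, np.int64(582))]
scene cradle [(array([158., 215.]), 0.8, np.int64(635))]
scene label [(array([358., 227.]), 0.58, np.int64(3852))]
```

```bash
cat >> h.py <<'E'
def isplain(c,reg):
    hsv=cv2.cvtColor(c["color"],cv2.COLOR_RGB2HSV)[reg]; return np.median(hsv,0)
def boxes(use=("top","scene"),only=None):
    """fit all plain boxes. returns list (k,x,y,yaw,cost)"""
    V=[]
    for n in use:
        c=robot.camera(n); V.append((c,[d for d in robot.trace("box0",c)]))
    c0,L0=V[0]; out=[]
    for d in L0:
        hs=isplain(c0,d["region"])
        if not(12<=hs[0]<=28 and hs[1]<170): print("skip",np.round(d["xy"]),hs); continue
        best=None
        for k,(w,h,_) in S.items():
            x0=unproj(c0,d["xy"],h/2)
            v=[(c0,d["region"])]
            for c,L in V[1:]:
                u=proj(c,x0)[0]; q=[e for e in L if np.linalg.norm(np.array(e["xy"])-u)<22]
                if q: v.append((c,min(q,key=lambda e:np.linalg.norm(np.array(e["xy"])-u))["region"]))
            # quick area test
            m=hullmask(c0,boxpts(x0[0],x0[1],0,w,h)).sum(); 
            if not .6<m/d["region"].sum()<1.6: continue
            p,f=fit(v,w,h,x0)
            if best is None or f<best[4]: best=(k,*p,f,len(v))
        if best: out.append(best); print("box%d x %.4f y %.4f yaw %.1f cost %.3f views %d px %s p %.2f"%(best[0],best[1],best[2],np.degrees(best[3]),best[4],best[5],np.round(d["xy"]),d["p"]))
    return out,V
E
cat > dr.py <<'E'
from h import *
def draw(c,items,name,crop=None,sc=1):
    im=np.ascontiguousarray(c["color"][:,:,::-1]); im=cv2.resize(im,None,fx=3,fy=3,interpolation=cv2.INTER_CUBIC)
    for pts,col in items:
        uv=(proj(c,pts)*3+1).astype(int)
        n=len(uv)//2
        for b in(0,n):
            cv2.polylines(im,[uv[b:b+n].reshape(-1,1,2)],True,col,1)
    if crop: x0,x1,y0,y1=[3*v for v in crop]; im=im[y0:y1,x0:x1]
    s=min(800/im.shape[1],600/im.shape[0],1); im=cv2.resize(im,None,fx=s,fy=s,interpolation=cv2.INTER_AREA)
    cv2.imwrite(f"pics/{name}.png",im)
E
python3 - <<'E'
from dr import *
o,V=boxes()
it=[(boxpts(x,y,a,*S[k][:2]),(0,0,255)) for k,x,y,a,*_ in o]
it+=[(boxpts(x,y,a,S[k][0]-.016,S[k][1]-.008,.008),(255,0,0)) for k,x,y,a,*_ in o]
draw(V[0][0],it,"b_top",(120,420,120,300)); draw(V[1][0],it,"b_sc",(150,420,150,320))
import pickle; pickle.dump(o,open("o.pkl","wb"))
E
```

```text
skip [407. 321.] [ 88.  168.5  92. ]
box0 x 0.4733 y 0.2949 yaw 14.4 cost 0.029 views 1 px [180. 222.] p 0.94
skip [446. 146.] [ 13. 197. 113.]
box4 x 0.6759 y -0.1815 yaw 6.7 cost 0.120 views 2 px [366. 155.] p 0.79
box3 x 0.4066 y -0.0115 yaw 24.8 cost 0.061 views 2 px [302. 248.] p 0.77
box1 x 0.4630 y -0.1933 yaw -6.3 cost 0.059 views 2 px [369. 231.] p 0.73
box2 x 0.6330 y -0.0213 yaw -17.8 cost 0.076 views 2 px [304. 162.] p 0.71
skip [196. 305.] [170.  83. 179.]
```

View pics/b_top.png

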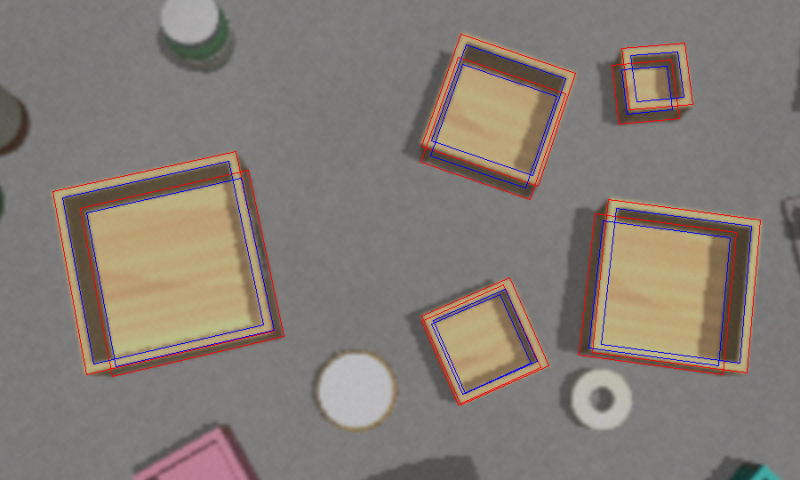

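View pics/b_sc.png

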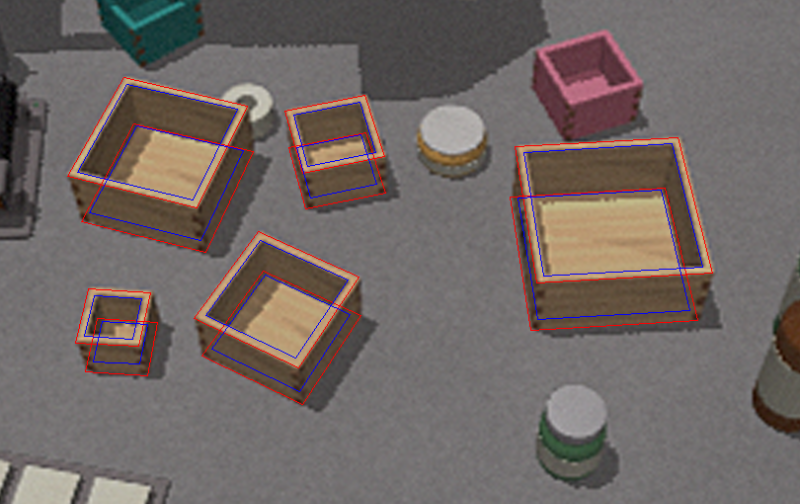

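```bash
cat >> h.py <<'E'
def wall(k,x,y,a,side=-90,inset=.004):
    """mid of wall on local direction side(deg); returns xy, tool yaw"""
    th=a+np.radians(side); d=S[k][0]/2-inset
    return np.array([x+d*np.cos(th),y+d*np.sin(th)]),th
E
python3 - <<'E'
from h import *
import pickle
o={b[0]:b for b in pickle.load(open("o.pkl","rb"))}
w,th=wall(1,*o[1][1:4]); print(w,np.degrees(th)); go([*w,.2],th)
c=robot.camera("top")
for n in("olive_jar","flat_can","label_roll","oil_dark","oil_light"):
    for d in robot.boxes_of(n,c)[:2]: print(n,d["xy"],d["p"],unproj(c,d["xy"],.03).round(3))
E
```

```text
[ 0.45534528 -0.26285197] -96.26788385956748
shift [ 1.402 -0.932  0.125] turn [-0.    -0.     0.408] | rows 10.1 3.4 q6 -0.02 t 1.25
olive_jar [194.0, 133.0] 0.94 [0.714 0.285 0.03 ]
flat_can [252.5, 269.6] 0.98 [0.348 0.114 0.03 ]
label_roll [345.6, 265.7] 0.66 [ 0.363 -0.13   0.03 ]
label_roll [302.0, 249.4] 0.19 [ 0.404 -0.015  0.03 ]
oil_dark [105.0, 155.4] 0.73 [0.644 0.52  0.03 ]
oil_dark [90.8, 188.9] 0.6 [0.551 0.55  0.03 ]
oil_light [105.6, 156.8] 0.68 [0.64  0.518 0.03 ]
```

Call:
servo_tool:
  plan: [40,0.9,-0.6,0,0,0,0.408,40,0.9,-0.6,0,0,0,0.408,40,0.9,-0.6,0,0,0,0.408,40,0.9,-0.6,0,0,0,0.408,40,0.9,-0.6,0,0,0,0.408,40,0.9,-0.6,0,0,0,0.408,40,0.9,-0.6,0,0,0,0.408]
  force: 80

```text
time_s: 2.13
tool_pos: [0.3638, -0.3778, 0.2315]
tcp_rot: [-3.136, 0.169, -0.001]
contact_force: [0.2, -0.6, -0.9]
gripper_width: 0.04
```

```bash
python3 - <<'E'
from h import *
import pickle
o={b[0]:b for b in pickle.load(open("o.pkl","rb"))}
w,th=wall(1,*o[1][1:4]); st(); go([*w,.13],th)
E
```

```text
t 2.13 pos [ 0.3638 -0.3778  0.2315] yaw_y -96.2 z [ 0.     0.001 -1.   ] F [ 0.2 -0.6 -0.9] w 40.0 q [-0.83  0.28  1.85  0.    1.02  0.85]
shift [ 0.314 -0.496  0.406] turn [-0.001 -0.     0.001] | rows 4.3 0.0 q6 0.85 t 2.1333
```

Call:
servo_tool:
  plan: [40,0.314,-0.496,0.406,0,0,0,40,0.314,-0.496,0.406,0,0,0,40,0.314,-0.496,0.406,0,0,0,40,0.314,-0.496,0.406,0,0,0,40,0.314,-0.496,0.406,0,0,0,40,0.314,-0.496,0.406,0,0,0]

```text
time_s: 2.63
tool_pos: [0.4539, -0.2637, 0.1279]
tcp_rot: [-3.135, 0.166, 0.005]
contact_force: [-0.1, 0.0, -0.0]
gripper_width: 0.04
```

```bash
cat > nx.py <<'E'
from dr import *
import pickle
def look(name,extra=()):
    o={b[0]:b for b in pickle.load(open("o.pkl","rb"))}
    c=robot.camera("wrist"); draw(c,[(boxpts(*o[k][1:4],*S[k][:2]),(0,0,255)) for k in extra],name)
E
python3 - <<'E'
from nx import *
o={b[0]:b for b in pickle.load(open("o.pkl","rb"))}
w,th=wall(1,*o[1][1:4]); st(); look("c1",[1]); go([*w,.069],th)
E
```

```text
t 2.63 pos [ 0.4539 -0.2637  0.1279] yaw_y -96.1 z [-0.003  0.002 -1.   ] F [-0.1  0.  -0. ] w 40.0 q [-0.55  0.43  1.92  0.    0.8   1.13]
shift [ 0.005 -0.01   0.241] turn [-0.001  0.002  0.002] | rows 1.4 0.0 q6 1.13 t 2.6833
```

View pics/c1.png

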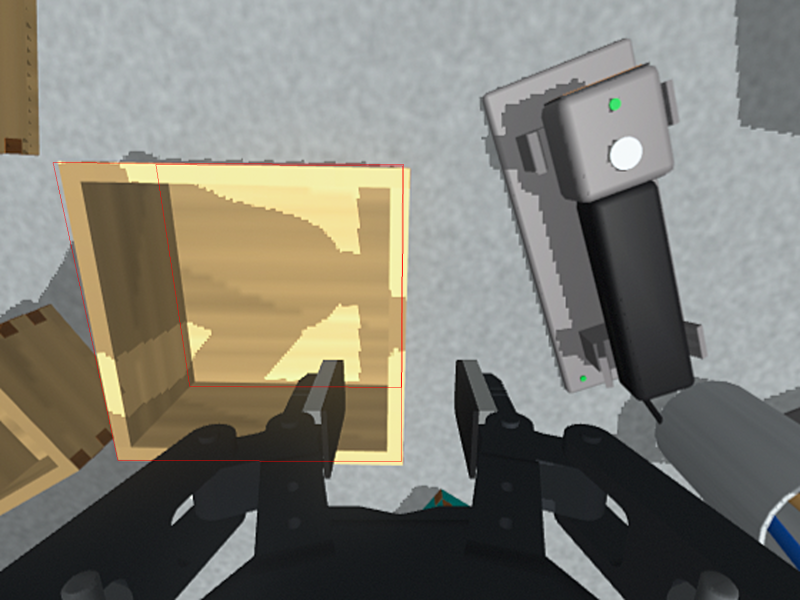

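Call:
servo_tool:
  plan: [40,0.005,-0.01,0.238,0,0,0,40,0.005,-0.01,0.238,0,0,0,40,0.005,-0.01,0.238,0,0,0,3,0.005,-0.01,0.238,0,0,0,3,0.005,-0.01,0.238,0,0,0,3,0.005,-0.01,0.238,0,0,0,3,0.005,-0.01,0.238,0,0,0,3,0.005,-0.01,0.238,0,0,0]
  force: 100

```text
time_s: 3.35
tool_pos: [0.4562, -0.2652, 0.0724]
tcp_rot: [3.135, -0.172, 0.005]
contact_force: [-2.8, -3.3, 5.6]
gripper_width: 0.0049
```

```bash
python3 - <<'E'
from nx import *
st();look("c2")
E
```

```text
t 3.35 pos [ 0.4562 -0.2652  0.0724] yaw_y -96.3 z [ 0.003 -0.002 -1.   ] F [-2.8 -3.3  5.6] w 4.9 q [-0.55  0.53  1.94 -0.    0.67  1.13]
```

View pics/c2.png

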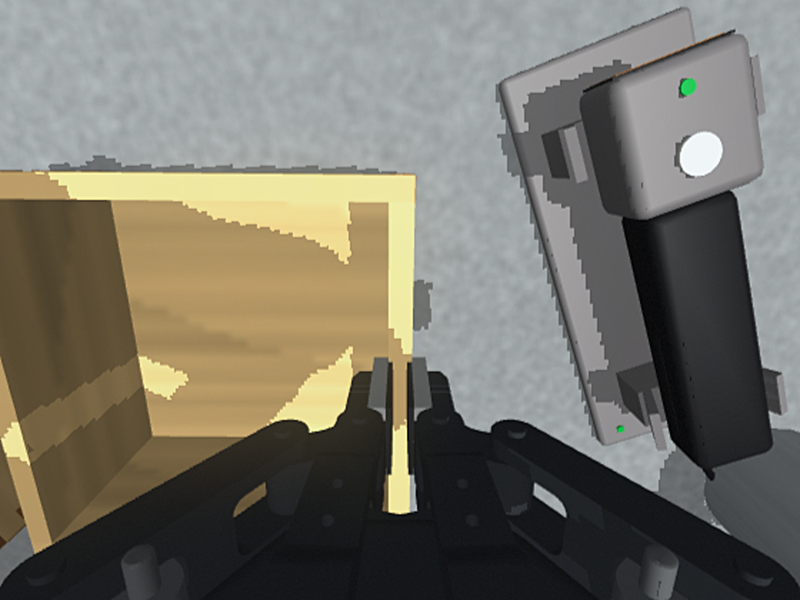

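Call:
servo_tool:
  plan: [3,0,0,-0.1,0,0,0,3,0,0,-0.3,0,0,0,3,0,0,-0.5,0,0,0,3,0,0,-0.5,0,0,0,3,0,0,-0.5,0,0,0,3,0,0,-0.5,0,0,0]

```text
time_s: 3.9
tool_pos: [0.4558, -0.2644, 0.197]
tcp_rot: [3.135, -0.172, 0.005]
contact_force: [-0.7, 0.7, -3.1]
gripper_width: 0.005
```

```bash
python3 - <<'E'
from nx import *
st();
c=robot.camera("scene");draw(c,[],"c3",(100,400,80,300));look("c4")
o={b[0]:b for b in pickle.load(open("o.pkl","rb"))}
w,th=wall(0,*o[0][1:4],inset=.088-.070);print(w,np.degrees(th)); go([*w,.2],th)
E
```

```text
t 3.9 pos [ 0.4558 -0.2644  0.197 ] yaw_y -96.3 z [ 0.003 -0.002 -1.   ] F [-0.7  0.7 -3.1] w 5.0 q [-0.55  0.32  1.88 -0.    0.94  1.13]
[0.49067445 0.22710908] -75.6289408139475
shift [-0.07  -1.966 -0.021] turn [-0.001  0.001 -0.344] | rows 11.8 2.9 q6 1.13 t 4.0
```

View pics/c3.png

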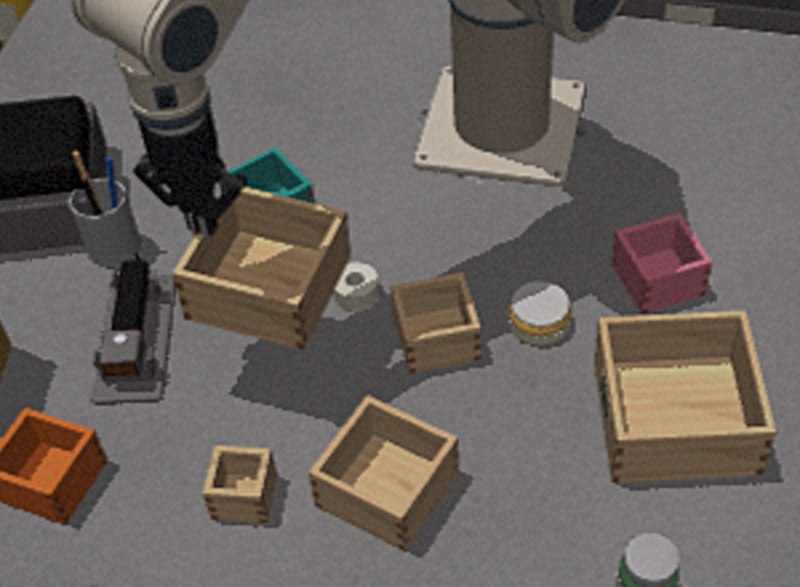

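View pics/c4.png

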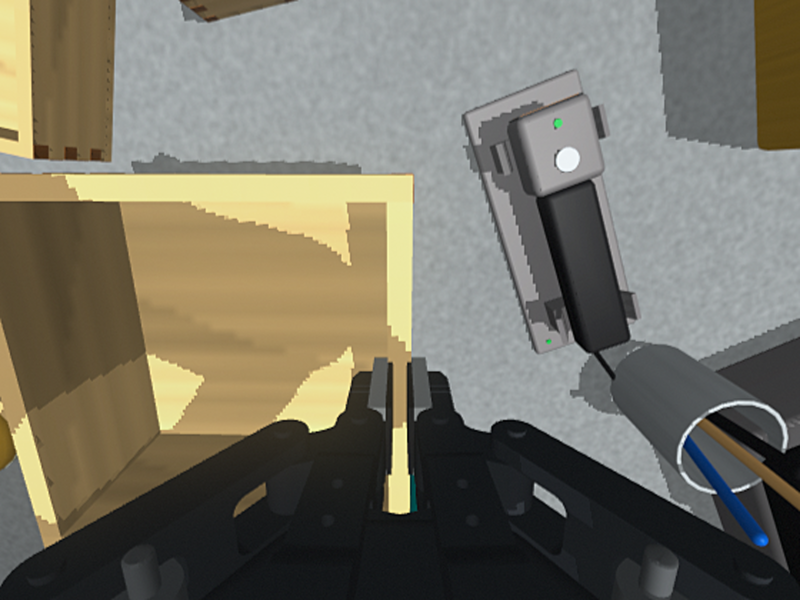

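Call:
servo_tool:
  plan: [3,-0.03,-0.15,0,0,0,-0.05,3,-0.03,-0.3,0,0,0,-0.1,3,-0.03,-0.45,0,0,0,-0.15,3,-0.03,-0.6,0,0,0,-0.2,3,-0.03,-0.75,0,0,0,-0.25,3,-0.03,-0.9,0,0,0,-0.3,3,-0.03,-1,0,0,0,-0.344]

```text
time_s: 4.58
tool_pos: [0.4737, -0.0118, 0.1935]
tcp_rot: [-3.115, -0.398, 0.006]
contact_force: [-0.4, 0.2, -1.5]
gripper_width: 0.0046
```

```bash
python3 - <<'E'
from nx import *
o={b[0]:b for b in pickle.load(open("o.pkl","rb"))}
w,th=wall(0,*o[0][1:4],inset=.088-.070);st(); go([*w,.2],th)
E
```

```text
t 4.58 pos [ 0.4737 -0.0118  0.1935] yaw_y -75.4 z [-0.004  0.001 -1.   ] F [-0.4  0.2 -1.5] w 4.6 q [-0.05  0.26  1.98  0.    0.9   1.27]
shift [ 0.306 -0.908 -0.026] turn [-0.002  0.003  0.003] | rows 5.7 0.0 q6 1.27 t 4.5833
```

Call:
servo_tool:
  plan: [3,0.1,-0.3,0,0,0,0,3,0.2,-0.6,0,0,0,0,3,0.27,-0.8,0,0,0,0,3,0.306,-0.908,0,0,0,0,3,0.306,-0.908,0,0,0,0,3,0.306,-0.908,0,0,0,0,3,0.306,-0.908,0,0,0,0]

```text
time_s: 5.17
tool_pos: [0.4925, 0.2292, 0.1935]
tcp_rot: [-3.115, -0.399, 0.002]
contact_force: [-0.5, 0.0, -2.0]
gripper_width: 0.0049
```

```bash
python3 - <<'E'
from nx import *
o={b[0]:b for b in pickle.load(open("o.pkl","rb"))}
w,th=wall(0,*o[0][1:4],inset=.088-.070);st(); go([*w,.12],th)
c=robot.camera("top"); 
s=robot.read_state(); 
draw(c,[(boxpts(*o[0][1:4],*S[0][:2]),(0,0,255)),(boxpts(o[0][1],o[0][2],o[0][3],.148,.08,s["tool_pos"][2]-.0724),(0,255,0))],"c5",(100,300,120,280));look("c6")
E
```

```text
t 5.17 pos [0.4925 0.2292 0.1935] yaw_y -75.4 z [-0.002  0.001 -1.   ] F [-0.5  0.  -2. ] w 4.9 q [0.41 0.35 1.84 0.   0.95 1.73]
shift [-0.009  0.007  0.294] turn [-0.001  0.001  0.004] | rows 1.8 0.0 q6 1.73 t 5.1667
```

View pics/c5.png

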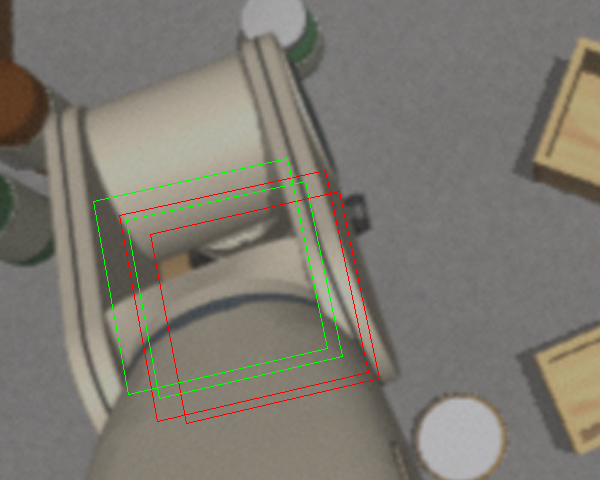

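View pics/c6.png

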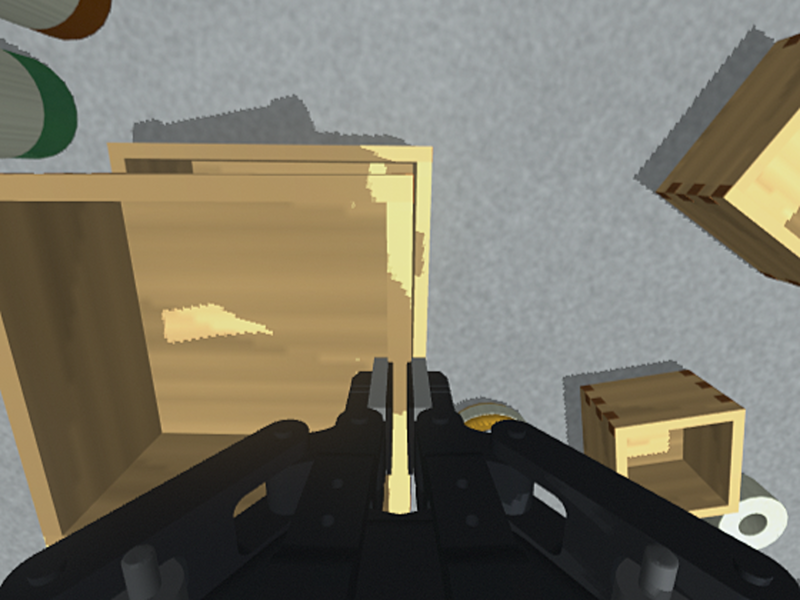

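Call:
servo_tool:
  plan: [3,-0.009,0.007,0.11,0,0,0.004,3,-0.009,0.007,0.11,0,0,0.004,3,-0.009,0.007,0.11,0,0,0.004,3,-0.009,0.007,0.11,0,0,0.004]

```text
time_s: 5.6
tool_pos: [0.491, 0.2211, 0.1677]
tcp_rot: [3.117, 0.384, -0.002]
contact_force: [0.6, -0.7, -2.1]
gripper_width: 0.0049
```

```bash
python3 - <<'E'
from nx import *
o={b[0]:b for b in pickle.load(open("o.pkl","rb"))}
w,th=wall(0,*o[0][1:4],inset=.088-.070);st(); go([*w,.12],th)
s=robot.read_state();z=s["tool_pos"][2]-.0724
R=Ro.from_rotvec(s["tcp_rot"]).as_matrix(); y=R[:,1]; ctr=s["tool_pos"][:2]-.070*y[:2]
print(ctr,o[0])
c=robot.camera("wrist"); draw(c,[(boxpts(*o[0][1:4],*S[0][:2]),(0,0,255)),(boxpts(*ctr,np.arctan2(y[1],y[0])+np.pi/2,.148,.08,z),(0,255,0))],"c7")
c=robot.camera("scene"); draw(c,[(boxpts(*o[0][1:4],*S[0][:2]),(0,0,255)),(boxpts(*ctr,np.arctan2(y[1],y[0])+np.pi/2,.148,.08,z),(0,255,0))],"c8",(280,430,130,280))
E
```

```text
t 5.6 pos [0.491  0.2211 0.1677] yaw_y -75.9 z [-0.001 -0.001 -1.   ] F [ 0.6 -0.7 -2.1] w 4.9 q [ 0.4   0.38  1.87 -0.    0.89  1.73]
shift [ 0.005 -0.024  0.191] turn [ 0.     0.001 -0.005] | rows 1.2 0.0 q6 1.73 t 5.6
[0.47396835 0.28898722] (0, np.float64(0.473300411700887), np.float64(0.2949186873355447), np.float64(0.2508222997955927), np.float64(0.028789695294533457), 1)
```

View pics/c7.png

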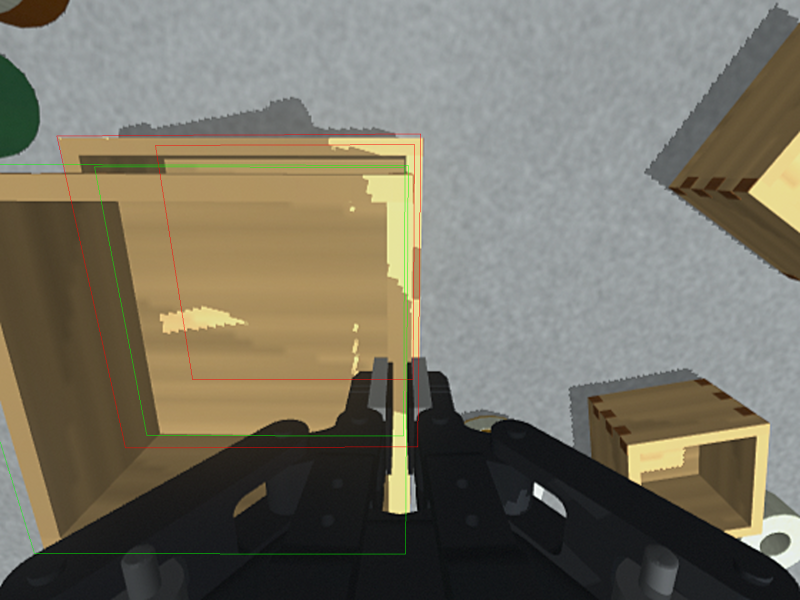

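View pics/c8.png

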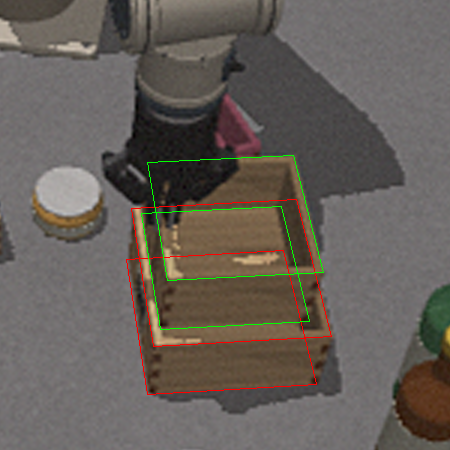

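Call:
servo_tool:
  plan: [3,0.017,-0.024,0,0,0,-0.005,3,0.017,-0.024,0,0,0,-0.005,3,0.017,-0.024,0,0,0,-0.005,3,0.017,-0.024,0,0,0,-0.005,3,0.017,-0.024,0,0,0,-0.005]

```text
time_s: 6.12
tool_pos: [0.4938, 0.229, 0.1679]
tcp_rot: [3.117, 0.395, 0.0]
contact_force: [0.1, 0.3, -2.7]
gripper_width: 0.0049
```

```bash
cat >> nx.py <<'E'
def hand(k,zoff,dx=0,name="x",ref=0,rz=0):
    """box k held by wall: centre = tool -d*y + dx*x ; draw over"""
    o={b[0]:b for b in pickle.load(open("o.pkl","rb"))}
    s=robot.read_state();z=s["tool_pos"][2]-zoff
    R=Ro.from_rotvec(s["tcp_rot"]).as_matrix(); y=R[:,1]; ctr=s["tool_pos"][:2]-(S[k][0]/2-.004)*y[:2]+dx*R[:2,0]
    a=np.arctan2(y[1],y[0])+np.pi/2; a0=o[0][3]; e=ctr-np.array(o[0][1:3])
    print("box%d centre err in box0 frame mm"%k,np.round(1000*np.array([e@[np.cos(a0),np.sin(a0)],e@[-np.sin(a0),np.cos(a0)]]),1),"bottom z",round(z,4),"dyaw",np.degrees((a-a0+np.pi/4)%(np.pi/2)-np.pi/4).round(2))
    c=robot.camera("wrist"); draw(c,[(boxpts(*o[0][1:4],*S[0][:2]),(0,0,255)),(boxpts(*ctr,a,S[k][0],S[k][1],z),(0,255,0))],name)
E
python3 - <<'E'
from nx import *
st(); hand(1,.0724,-.003,"c9")
E
```

```text
t 6.12 pos [0.4938 0.229  0.1679] yaw_y -75.6 z [ 0. -0. -1.] F [ 0.1  0.3 -2.7] w 4.9 q [ 0.41  0.39  1.86 -0.    0.89  1.73]
box1 centre err in box0 frame mm [0.4 1.1] bottom z 0.0955 dyaw 0.07
```

View pics/c9.png

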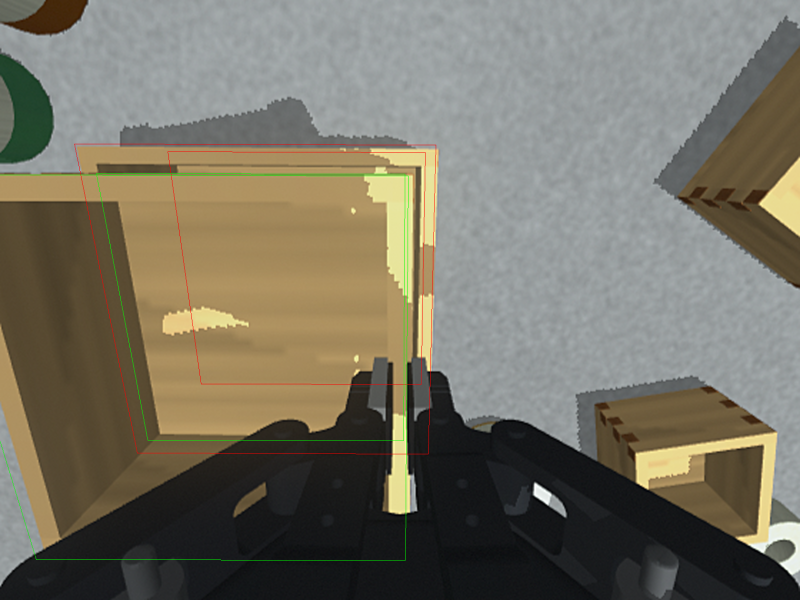

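Call:
servo_tool:
  plan: [3,0,0,0.1,0,0,0,3,0,0,0.2,0,0,0,3,0,0,0.27,0,0,0,3,0,0,0.3,0,0,0,3,0,0,0.302,0,0,0,3,0,0,0.302,0,0,0]

```text
time_s: 6.67
tool_pos: [0.4939, 0.229, 0.0925]
tcp_rot: [3.117, 0.395, -0.0]
contact_force: [0.1, 0.3, -0.7]
gripper_width: 0.0048
```

```bash
python3 - <<'E'
from nx import *
st(); hand(1,.0724,-.003,"c10")
E
```

```text
t 6.67 pos [0.4939 0.229  0.0925] yaw_y -75.6 z [-0. -0. -1.] F [ 0.1  0.3 -0.7] w 4.8 q [0.41 0.51 1.89 0.   0.74 1.73]
box1 centre err in box0 frame mm [0.6 1. ] bottom z 0.0201 dyaw 0.06
```

View pics/c10.png

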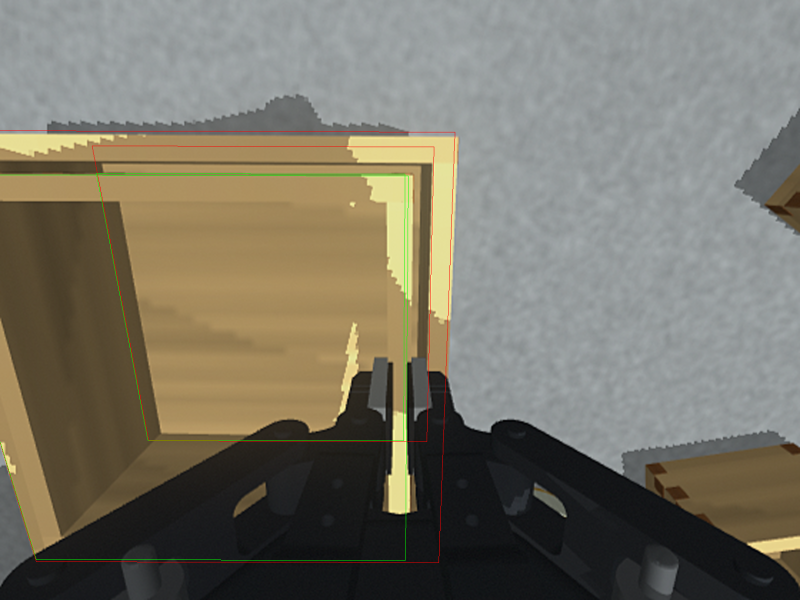

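Call:
servo_tool:
  plan: [16,0,0,0,0,0,0,16,0,0,0,0,0,0,16,0,0,0,0,0,0,16,0,0,-0.1,0,0,0,16,0,0,-0.25,0,0,0,30,0,0,-0.4,0,0,0,30,0,0,-0.5,0,0,0,30,0,0,-0.5,0,0,0]

```text
time_s: 7.38
tool_pos: [0.4971, 0.2304, 0.2238]
tcp_rot: [-3.113, -0.394, -0.017]
contact_force: [0.6, 0.5, 1.0]
gripper_width: 0.03
```

```bash
python3 - <<'E'
from nx import *
st(); 
c=robot.camera("wrist");draw(c,[],"c11")
c=robot.camera("scene");draw(c,[],"c12",(280,430,130,280))
E
```

```text
t 7.38 pos [0.4971 0.2304 0.2238] yaw_y -75.6 z [ 0.01   0.005 -1.   ] F [0.6 0.5 1. ] w 30.0 q [0.41 0.32 1.81 0.   1.   1.73]
```

View pics/c11.png

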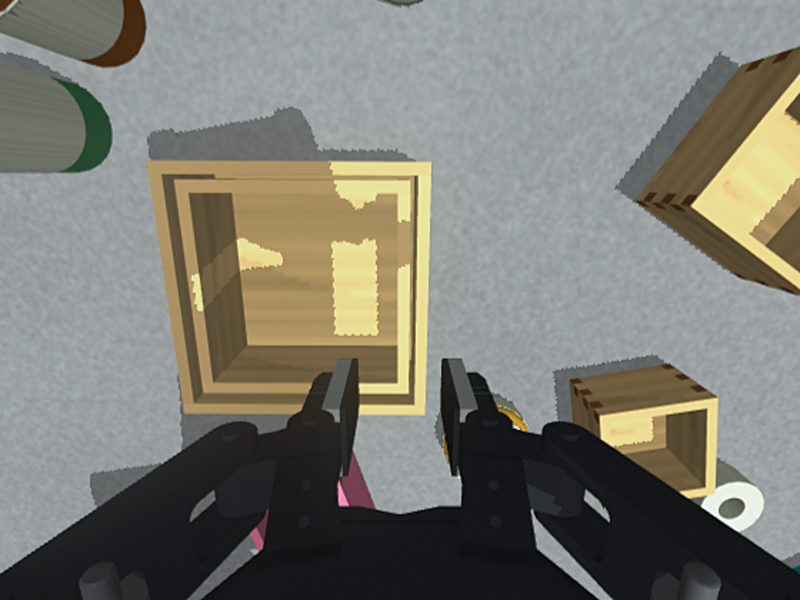

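View pics/c12.png

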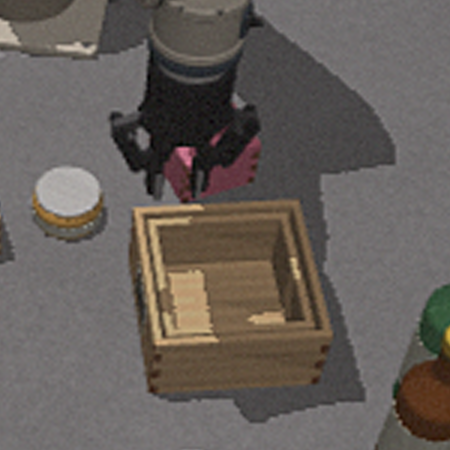

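```bash
python3 - <<'E'
from nx import *
o,V=boxes()
b=[x for x in o if x[0]==2][0]
w,th=wall(2,*b[1:4]); print(w,np.degrees(th)); go([*w,.2],th)
E
```

```text
box4 x 0.6748 y -0.1796 yaw -84.1 cost 0.080 views 2 px [366. 153.] p 0.84
skip [406. 319.] [ 88. 157. 127.]
box3 x 0.4069 y -0.0112 yaw -66.2 cost 0.078 views 2 px [302. 247.] p 0.75
skip [448. 147.] [ 13.  198.  106.5]
box2 x 0.6338 y -0.0219 yaw 70.9 cost 0.060 views 2 px [303. 162.] p 0.65
[ 0.68675073 -0.04024628] -19.113629721541123
shift [0.483 1.235 0.063] turn [-0.001  0.002 -0.941] | rows 8.0 7.9 q6 1.73 t 7.6833
```

```bash
cat >> nx.py <<'E'
def upd(o):
    d={b[0]:list(b) for b in pickle.load(open("o.pkl","rb"))}
    for b in o:
        b=list(b); b[3]=(b[3]+np.pi/4)%(np.pi/2)-np.pi/4
        if b[0]==0: continue
        d[b[0]]=b
    pickle.dump([tuple(v) for v in d.values()],open("o.pkl","wb"))
def O(): return {b[0]:b for b in pickle.load(open("o.pkl","rb"))}
E
python3 - <<'E'
from nx import *
upd([(2,.6334,-.0216,np.radians(-18.4),0,2),(3,.4068,-.0113,np.radians(24.3),0,2),(4,.6753,-.1805,np.radians(6.3),0,2)])
w,th=wall(2,*O()[2][1:4]); print(w,np.degrees(th)); go([*w,.2],th)
E
```

```text
[ 0.61572365 -0.07473706] -108.4
shift [0.173 1.297 0.064] turn [0.001 0.002 0.547] | rows 7.9 4.6 q6 1.73 t 7.6833
```

Call:
servo_tool:
  plan: [40,0.15,1,0,0,0,0.547,40,0.15,1,0,0,0,0.547,40,0.15,1,0,0,0,0.547,40,0.15,1,0,0,0,0.547,40,0.15,1,0,0,0,0.547,40,0.15,1,0,0,0,0.547,40,0.15,1,0,0,0,0.547,40,0.15,1,0,0,0,0.547]

```text
time_s: 8.35
tool_pos: [0.5925, -0.0062, 0.2158]
tcp_rot: [3.1, -0.508, -0.003]
contact_force: [-0.6, 1.4, -0.2]
gripper_width: 0.0402
```

```bash
python3 - <<'E'
from nx import *
w,th=wall(2,*O()[2][1:4]); st(); go([*w,.14],th)
E
```

```text
t 8.35 pos [ 0.5925 -0.0062  0.2158] yaw_y -108.6 z [-0.002  0.    -1.   ] F [-0.6  1.4 -0.2] w 40.2 q [-0.03  0.39  1.71 -0.    1.03  1.87]
shift [0.176 0.23  0.303] turn [ 0.001  0.002 -0.004] | rows 2.5 0.0 q6 1.87 t 8.35
```

Call:
servo_tool:
  plan: [40,0.176,0.23,0.303,0,0,0,40,0.176,0.23,0.303,0,0,0,40,0.176,0.23,0.303,0,0,0,40,0.176,0.23,0.303,0,0,0,40,0.176,0.23,0.303,0,0,0,40,0.176,0.23,0.303,0,0,0,40,0.176,0.23,0.303,0,0,0]

```text
time_s: 8.93
tool_pos: [0.6163, -0.0708, 0.1427]
tcp_rot: [-3.101, 0.5, -0.002]
contact_force: [0.1, 0.6, 0.7]
gripper_width: 0.0402
```

```bash
python3 - <<'E'
from nx import *
w,th=wall(2,*O()[2][1:4]); st(); look("d1",[2]);go([*w,.061],th)
E
```

```text
t 8.93 pos [ 0.6163 -0.0708  0.1427] yaw_y -108.3 z [ 0.001  0.    -1.   ] F [0.1 0.6 0.7] w 40.2 q [-0.13  0.52  1.7   0.    0.92  1.76]
shift [0.001 0.016 0.327] turn [-0.001 -0.002  0.002] | rows 2.0 0.0 q6 1.76 t 8.9833
```

View pics/d1.png

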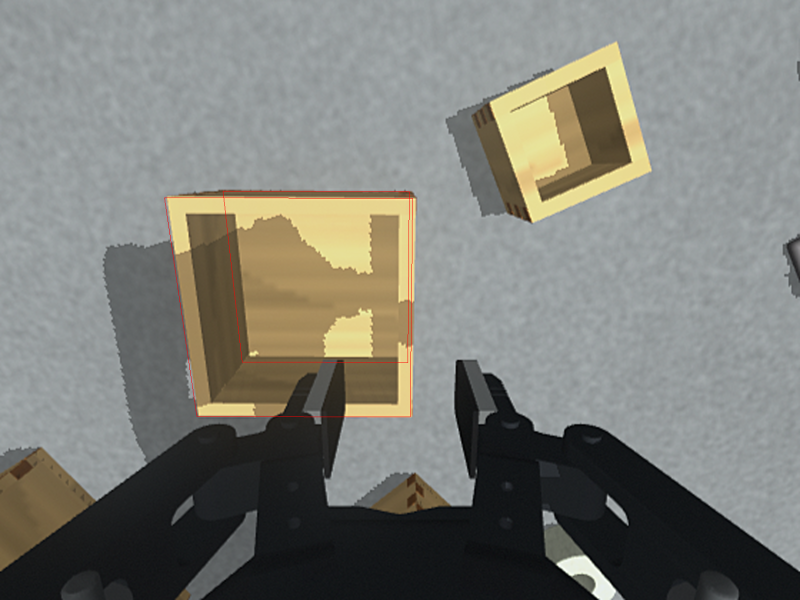

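Call:
servo_tool:
  plan: [40,0.001,0.016,0.15,0,0,0,40,0.001,0.016,0.325,0,0,0,40,0.001,0.016,0.327,0,0,0,40,0.001,0.016,0.327,0,0,0,3,0.001,0.016,0.327,0,0,0,3,0.001,0.016,0.327,0,0,0,3,0.001,0.016,0.327,0,0,0,3,0.001,0.016,0.327,0,0,0]

```text
time_s: 9.65
tool_pos: [0.6171, -0.076, 0.0629]
tcp_rot: [-3.101, 0.502, -0.008]
contact_force: [-0.4, 3.0, 6.7]
gripper_width: 0.0054
```

Call:
servo_tool:
  plan: [3,0,0,0,0,0,0]

```text
time_s: 9.73
tool_pos: [0.617, -0.076, 0.0629]
tcp_rot: [-3.1, 0.502, -0.008]
contact_force: [-0.0, 1.9, 6.0]
gripper_width: 0.0046
```

Call:
servo_tool:
  plan: [3,0,0,-0.1,0,0,0,3,0,0,-0.3,0,0,0,3,0,0,-0.45,0,0,0,3,0,0,-0.56,0,0,0,3,0,0,-0.56,0,0,0,3,0,0,-0.56,0,0,0]

```text
time_s: 10.23
tool_pos: [0.6168, -0.0764, 0.2039]
tcp_rot: [-3.101, 0.502, -0.011]
contact_force: [-0.6, 0.4, -1.5]
gripper_width: 0.0046
```

```bash
python3 - <<'E'
from nx import *
b0=O()[0]
w,th=wall(0,*b0[1:4],inset=.088-.056); st(); hand(2,.061,0,"d2");go([*w,.2],th)
E
```

```text
t 10.23 pos [ 0.6168 -0.0764  0.2039] yaw_y -108.4 z [ 0.007 -0.001 -1.   ] F [-0.6  0.4 -1.5] w 4.6 q [-0.14  0.45  1.66 -0.    1.02  1.75]
box2 centre err in box0 frame mm [  77.1 -348.2] bottom z 0.1429 dyaw -32.76
shift [-0.886 -1.041  0.004] turn [ 0.    -0.003 -0.546] | rows 8.2 4.6 q6 1.75 t 10.2833
```

View pics/d2.png

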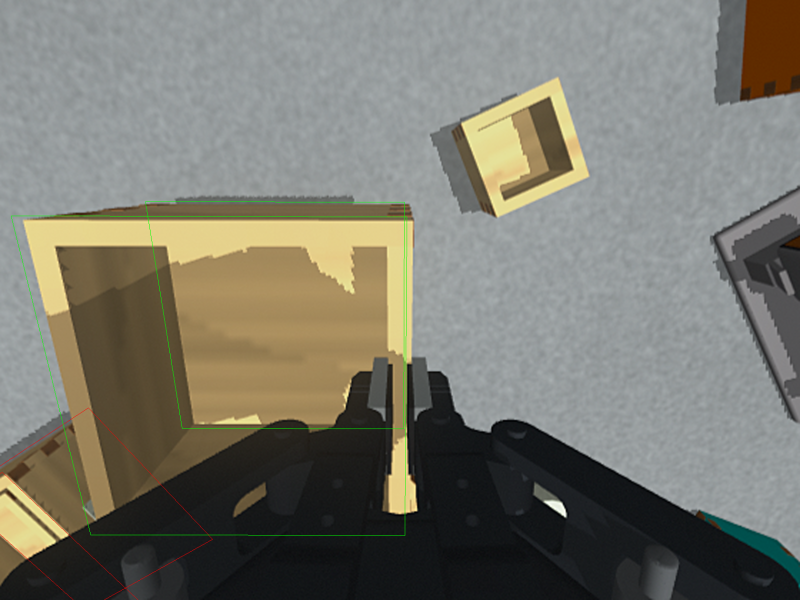

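Call:
servo_tool:
  plan: [3,-0.12,-0.15,0,0,0,-0.08,3,-0.24,-0.28,0,0,0,-0.16,3,-0.36,-0.42,0,0,0,-0.24,3,-0.48,-0.56,0,0,0,-0.32,3,-0.6,-0.7,0,0,0,-0.4,3,-0.72,-0.84,0,0,0,-0.48,3,-0.82,-0.96,0,0,0,-0.546,3,-0.84,-1,0,0,0,-0.546]

```text
time_s: 10.95
tool_pos: [0.4917, 0.2288, 0.1983]
tcp_rot: [3.115, 0.399, -0.006]
contact_force: [1.4, 0.0, -1.5]
gripper_width: 0.0052
```

Call:
servo_tool:
  plan: [3,0,0,0,0,0,0,3,0,0,0,0,0,0,3,0,0,0,0,0,0]

```text
time_s: 11.2
tool_pos: [0.4938, 0.227, 0.1987]
tcp_rot: [3.116, 0.394, -0.003]
contact_force: [-0.1, -1.2, -1.1]
gripper_width: 0.0047
```

```bash
python3 - <<'E'
from nx import *
b0=O()[0]
w,th=wall(0,*b0[1:4],inset=.088-.056); st(); hand(2,.0629,-.001,"d3");go([*w,.158],th)
E
```

```text
t 11.2 pos [0.4938 0.227  0.1987] yaw_y -75.6 z [-0.002 -0.001 -1.   ] F [-0.1 -1.2 -1.1] w 4.7 q [ 0.41  0.35  1.84 -0.    0.96  1.73]
box2 centre err in box0 frame mm [  1.9 -14.9] bottom z 0.1358 dyaw 0.05
shift [-0.013 -0.062  0.164] turn [ 0.001  0.002 -0.   ] | rows 1.1 0.0 q6 1.73 t 11.25
```

View pics/d3.png

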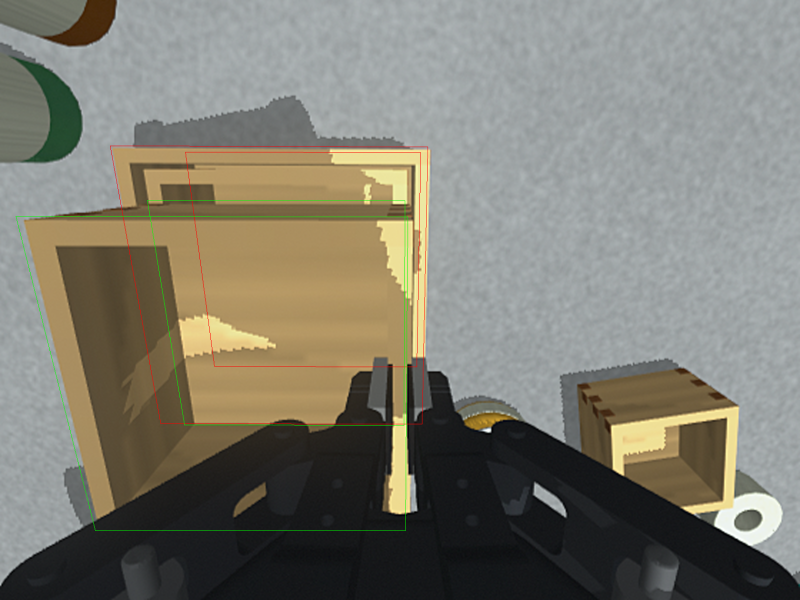

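Call:
servo_tool:
  plan: [3,-0.006,-0.064,0,0,0,0,3,-0.006,-0.064,0.08,0,0,0,3,-0.006,-0.064,0.16,0,0,0,3,-0.006,-0.064,0.16,0,0,0,3,-0.006,-0.064,0.16,0,0,0]

```text
time_s: 11.67
tool_pos: [0.4887, 0.2409, 0.1589]
tcp_rot: [3.116, 0.39, -0.005]
contact_force: [0.0, 0.1, -1.3]
gripper_width: 0.0051
```

```bash
python3 - <<'E'
from nx import *
st(); hand(2,.0629,-.001,"d4")
E
```

```text
t 11.67 pos [0.4887 0.2409 0.1589] yaw_y -75.7 z [-0.003 -0.001 -1.   ] F [ 0.   0.1 -1.3] w 5.1 q [ 0.44  0.41  1.86 -0.    0.88  1.76]
box2 centre err in box0 frame mm [ 0.7 -0.2] bottom z 0.096 dyaw -0.11
```

View pics/d4.png

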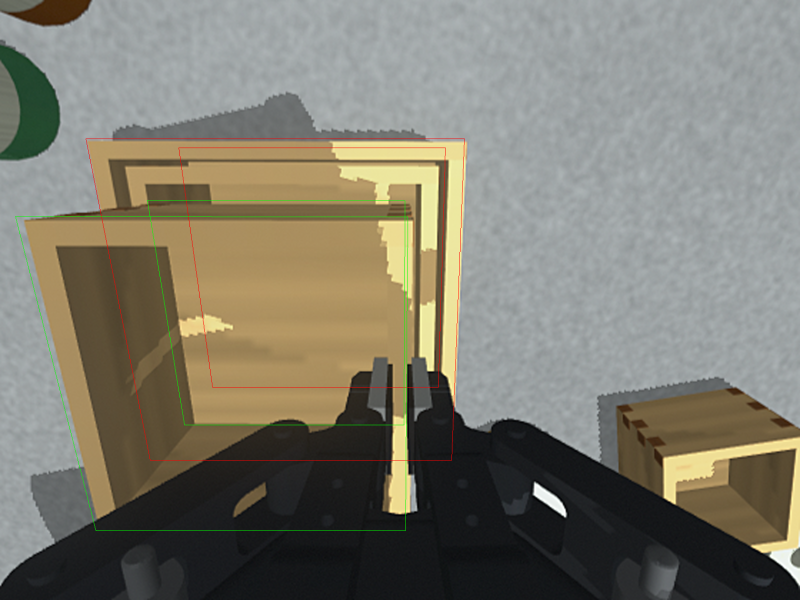

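Call:
servo_tool:
  plan: [3,0,-0.005,0.05,0,0,0,3,0,-0.005,0.14,0,0,0,3,0,-0.005,0.22,0,0,0,3,0,-0.005,0.26,0,0,0,3,0,-0.005,0.27,0,0,0,3,0,-0.005,0.27,0,0,0,3,0,-0.005,0.27,0,0,0]

```text
time_s: 12.3
tool_pos: [0.4898, 0.2439, 0.0934]
tcp_rot: [-3.117, -0.392, -0.002]
contact_force: [0.2, 0.4, -1.1]
gripper_width: 0.0048
```

```bash
python3 - <<'E'
from nx import *
st(); hand(2,.0629,-.001,"d5")
E
```

```text
t 12.3 pos [0.4898 0.2439 0.0934] yaw_y -75.6 z [ 0.001  0.001 -1.   ] F [ 0.2  0.4 -1.1] w 4.8 q [0.44 0.51 1.89 0.   0.74 1.76]
box2 centre err in box0 frame mm [2.3 2.5] bottom z 0.0305 dyaw -0.02
```

View pics/d5.png

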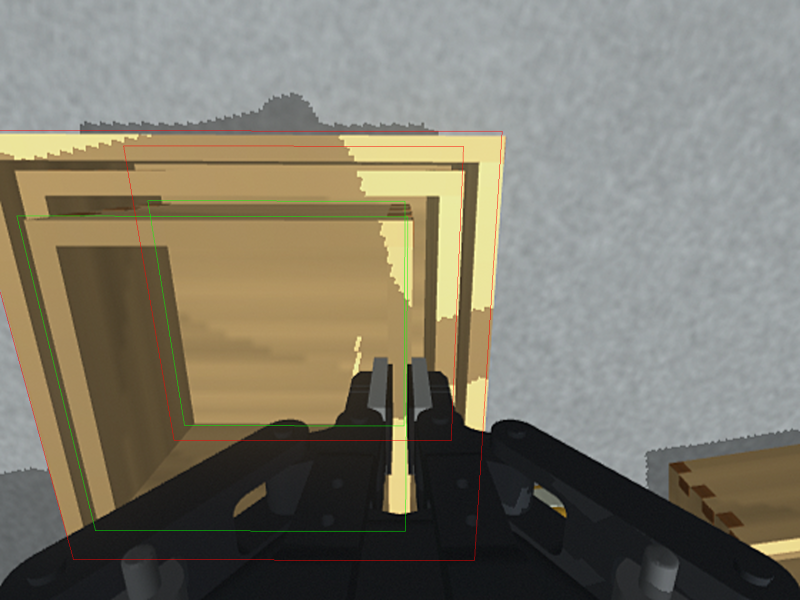

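Call:
servo_tool:
  plan: [3,-0.004,0.005,0.004,0,0,0,3,-0.004,0.005,0.004,0,0,0,16,-0.004,0.005,0.004,0,0,0,16,-0.004,0.005,0.004,0,0,0,16,-0.004,0.005,0.004,0,0,0,16,-0.004,0.005,-0.1,0,0,0,20,-0.004,0.005,-0.25,0,0,0,30,-0.004,0.005,-0.4,0,0,0]

```text
time_s: 13.02
tool_pos: [0.4874, 0.2419, 0.1927]
tcp_rot: [3.116, 0.393, -0.004]
contact_force: [1.8, 1.3, 0.2]
gripper_width: 0.0295
```

Call:
servo_tool:
  plan: [40,0,0,-0.1,0,0,0,40,0,0,-0.1,0,0,0]

```text
time_s: 13.18
tool_pos: [0.4913, 0.2437, 0.2232]
tcp_rot: [-3.114, -0.393, -0.015]
contact_force: [1.0, 1.0, 0.1]
gripper_width: 0.0398
```

```bash
python3 - <<'E'
from nx import *
st(); 
look("d6",[0])
o,V=boxes()
upd([b for b in o if b[0]in(3,4)])
w,th=wall(3,*O()[3][1:4]); print(w,np.degrees(th)); go([*w,.2],th)
E
```

```text
t 13.18 pos [0.4913 0.2437 0.2232] yaw_y -75.6 z [ 0.009  0.004 -1.   ] F [1.  1.  0.1] w 39.8 q [0.44 0.32 1.81 0.   1.   1.76]
skip [446. 147.] [ 13. 198. 105.]
box3 x 0.4052 y -0.0109 yaw -65.2 cost 0.079 views 2 px [303. 249.] p 0.70
box4 x 0.6731 y -0.1803 yaw -84.6 cost 0.081 views 2 px [367. 155.] p 0.69
skip [405. 318.] [ 88. 157. 125.]
[ 0.42281147 -0.04906975] -65.24098759174662
shift [-0.539  1.063  0.066] turn [ 0.     0.002 -0.173] | rows 7.2 1.5 q6 1.76 t 13.4333
```

View pics/d6.png

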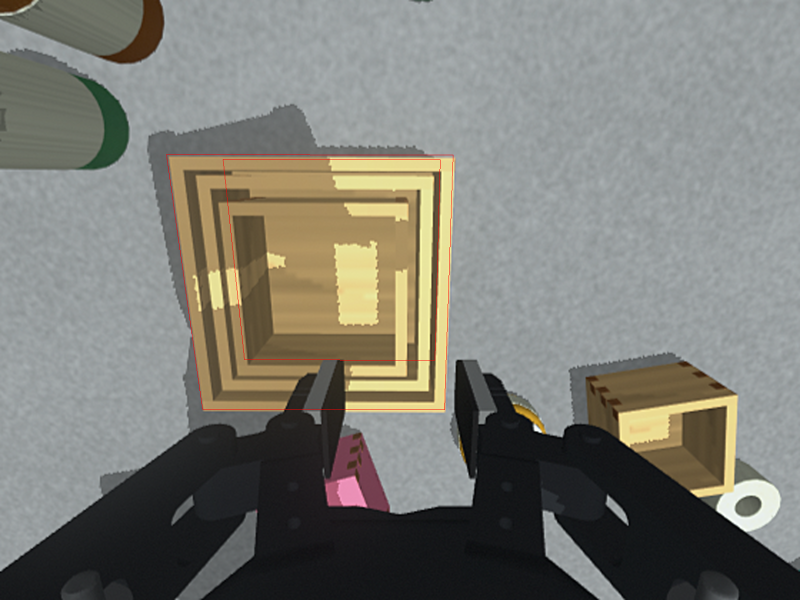

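Call:
servo_tool:
  plan: [40,-0.53,1,0,0,0,-0.173,40,-0.53,1,0,0,0,-0.173,40,-0.53,1,0,0,0,-0.173,40,-0.53,1,0,0,0,-0.173,40,-0.53,1,0,0,0,-0.173,40,-0.53,1,0,0,0,-0.173,40,-0.53,1,0,0,0,-0.173,40,-0.53,1,0,0,0,-0.173]

```text
time_s: 14.1
tool_pos: [0.4193, -0.037, 0.2159]
tcp_rot: [3.07, 0.666, -0.006]
contact_force: [-0.3, -0.2, -0.9]
gripper_width: 0.04
```

Call:
servo_tool:
  plan: [40,-0.01,0.06,0.3,0,0,0,40,-0.01,0.06,0.3,0,0,0,40,-0.01,0.06,0.3,0,0,0,40,-0.01,0.06,0.3,0,0,0,40,-0.01,0.06,0.3,0,0,0]

```text
time_s: 14.52
tool_pos: [0.4261, -0.047, 0.1428]
tcp_rot: [-3.068, -0.674, 0.001]
contact_force: [-0.1, 0.5, -0.0]
gripper_width: 0.0401
```

```bash
python3 - <<'E'
from nx import *
w,th=wall(3,*O()[3][1:4]); st(); look("e1",[3]);go([*w,.053],th)
E
```

```text
t 14.52 pos [ 0.4261 -0.047   0.1428] yaw_y -65.2 z [-0.001  0.    -1.   ] F [-0.1  0.5 -0. ] w 40.1 q [-0.14  0.28  2.11  0.    0.74  1.  ]
shift [-0.018  0.001  0.362] turn [ 0.001 -0.001  0.   ] | rows 2.2 0.0 q6 1.0 t 14.5667
```

View pics/e1.png

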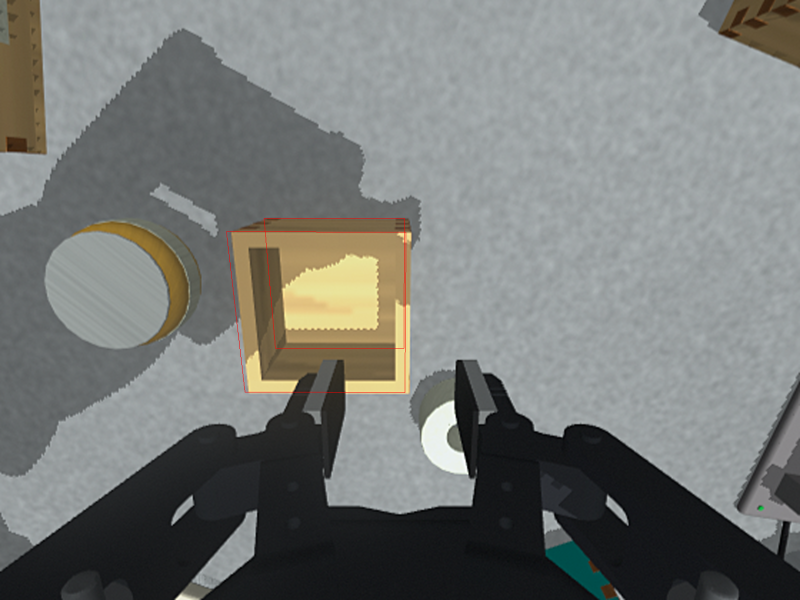

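Call:
servo_tool:
  plan: [40,-0.018,0.003,0.15,0,0,0,40,-0.018,0.003,0.3,0,0,0,40,-0.018,0.003,0.362,0,0,0,40,-0.018,0.003,0.362,0,0,0,3,-0.018,0.003,0.362,0,0,0,3,-0.018,0.003,0.362,0,0,0,3,-0.018,0.003,0.362,0,0,0,3,-0.018,0.003,0.362,0,0,0]

```text
time_s: 15.23
tool_pos: [0.4238, -0.0501, 0.054]
tcp_rot: [3.067, 0.673, 0.006]
contact_force: [-0.9, 1.9, 8.7]
gripper_width: 0.0046
```

Call:
servo_tool:
  plan: [3,0,0,0,0,0,0]

```text
time_s: 15.32
tool_pos: [0.4238, -0.0501, 0.054]
tcp_rot: [3.067, 0.673, 0.006]
contact_force: [-1.0, 1.3, 8.0]
gripper_width: 0.0048
```

Call:
servo_tool:
  plan: [3,0,0,-0.1,0,0,0,3,0,0,-0.3,0,0,0,3,0,0,-0.45,0,0,0,3,0,0,-0.56,0,0,0,3,0,0,-0.56,0,0,0,3,0,0,-0.56,0,0,0,3,0,0,-0.56,0,0,0]

```text
time_s: 15.9
tool_pos: [0.422, -0.05, 0.1925]
tcp_rot: [3.068, 0.673, 0.002]
contact_force: [0.5, -0.1, -1.4]
gripper_width: 0.0048
```

```bash
python3 - <<'E'
from nx import *
b0=O()[0]
w,th=wall(0,*b0[1:4],inset=.088-.042); st(); hand(3,.055,0,"e2");go([*w,.2],th)
E
```

```text
t 15.9 pos [ 0.422  -0.05    0.1925] yaw_y -65.2 z [ 0.002 -0.    -1.   ] F [ 0.5 -0.1 -1.4] w 4.8 q [-0.15  0.19  2.09 -0.    0.87  0.99]
box3 centre err in box0 frame mm [-142.9 -280.1] bottom z 0.1375 dyaw 10.38
shift [ 0.736 -1.001 -0.034] turn [-0.     0.001  0.173] | rows 7.4 1.4 q6 0.99 t 15.95
```

View pics/e2.png

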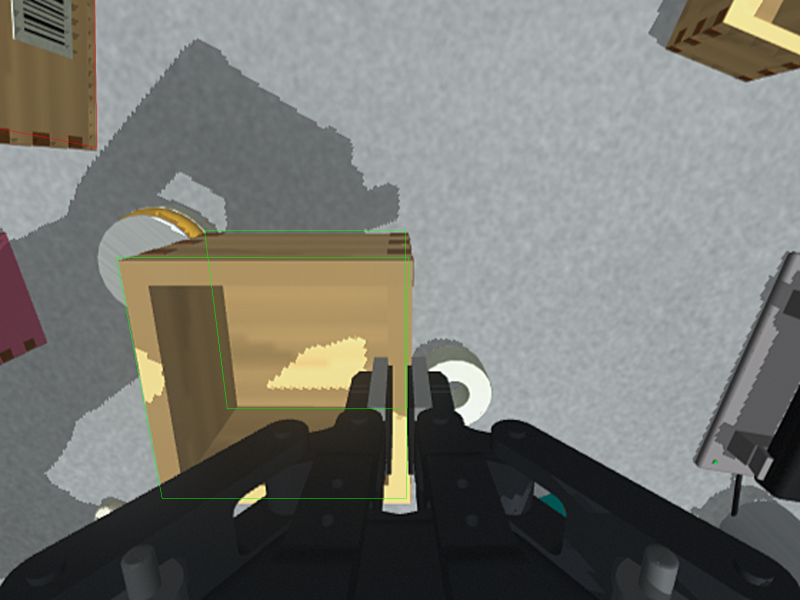

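Call:
servo_tool:
  plan: [3,0.1,-0.13,0,0,0,0.03,3,0.2,-0.26,0,0,0,0.06,3,0.3,-0.4,0,0,0,0.09,3,0.4,-0.54,0,0,0,0.12,3,0.5,-0.68,0,0,0,0.15,3,0.6,-0.8,0,0,0,0.173,3,0.68,-0.92,0,0,0,0.173,3,0.736,-1,0,0,0,0.173]

```text
time_s: 16.62
tool_pos: [0.484, 0.2571, 0.1899]
tcp_rot: [3.116, 0.395, -0.004]
contact_force: [-0.8, -0.5, 0.0]
gripper_width: 0.0047
```

Call:
servo_tool:
  plan: [3,0,0,0,0,0,0,3,0,0,0,0,0,0,3,0,0,0,0,0,0,3,0,0,0,0,0,0]

```text
time_s: 16.95
tool_pos: [0.4838, 0.2526, 0.1909]
tcp_rot: [3.116, 0.391, -0.004]
contact_force: [0.4, -0.5, -0.9]
gripper_width: 0.0047
```

```bash
python3 - <<'E'
from nx import *
b0=O()[0]
w,th=wall(0,*b0[1:4],inset=.088-.042); st(); hand(3,.054,0,"e3");go([*w,.158],th)
E
```

```text
t 16.95 pos [0.4838 0.2526 0.1909] yaw_y -75.7 z [-0.002 -0.001 -1.   ] F [ 0.4 -0.5 -0.9] w 4.7 q [ 0.46  0.36  1.84 -0.    0.95  1.78]
box3 centre err in box0 frame mm [-0.3 -1.6] bottom z 0.1369 dyaw -0.06
shift [ 0.001 -0.007  0.133] turn [ 0.     0.002 -0.001] | rows 0.8 0.0 q6 1.78 t 17.0
```

View pics/e3.png

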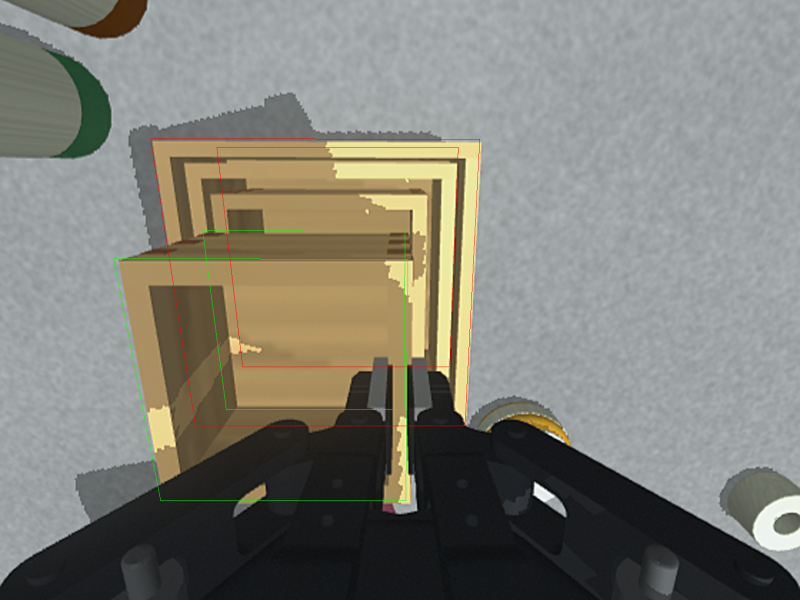

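Call:
servo_tool:
  plan: [3,0.005,-0.01,0.05,0,0,0,3,0.005,-0.01,0.12,0,0,0,3,0.005,-0.01,0.163,0,0,0,3,0.005,-0.01,0.163,0,0,0,3,0.005,-0.01,0.163,0,0,0,3,0.005,-0.01,0.163,0,0,0]

```text
time_s: 17.5
tool_pos: [0.4855, 0.2567, 0.1513]
tcp_rot: [-3.117, -0.392, -0.0]
contact_force: [0.1, 0.5, -0.9]
gripper_width: 0.0049
```

```bash
python3 - <<'E'
from nx import *
st(); hand(3,.054,0,"e4")
E
```

```text
t 17.5 pos [0.4855 0.2567 0.1513] yaw_y -75.7 z [ 0.  0. -1.] F [ 0.1  0.5 -0.9] w 4.9 q [0.46 0.42 1.86 0.   0.86 1.79]
box3 centre err in box0 frame mm [2.3 1.9] bottom z 0.0973 dyaw -0.03
```

View pics/e4.png

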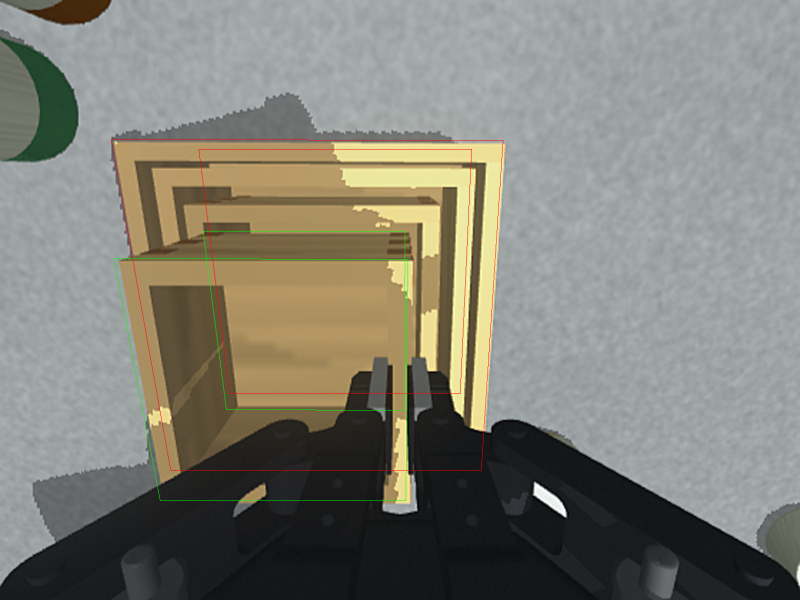

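Call:
servo_tool:
  plan: [3,-0.006,0.002,0.02,0,0,0,3,-0.006,0.002,0.08,0,0,0,3,-0.006,0.002,0.15,0,0,0,3,-0.006,0.002,0.21,0,0,0,3,-0.006,0.002,0.24,0,0,0,3,-0.006,0.002,0.242,0,0,0,3,-0.006,0.002,0.242,0,0,0]

```text
time_s: 18.13
tool_pos: [0.4839, 0.2559, 0.0906]
tcp_rot: [3.117, 0.393, -0.0]
contact_force: [0.1, -0.3, -1.3]
gripper_width: 0.0049
```

```bash
python3 - <<'E'
from nx import *
st(); hand(3,.054,0,"e5")
E
```

```text
t 18.13 pos [0.4839 0.2559 0.0906] yaw_y -75.6 z [-0. -0. -1.] F [ 0.1 -0.3 -1.3] w 4.9 q [0.46 0.52 1.89 0.   0.74 1.78]
box3 centre err in box0 frame mm [0.5 1.6] bottom z 0.0366 dyaw -0.0
```

View pics/e5.png

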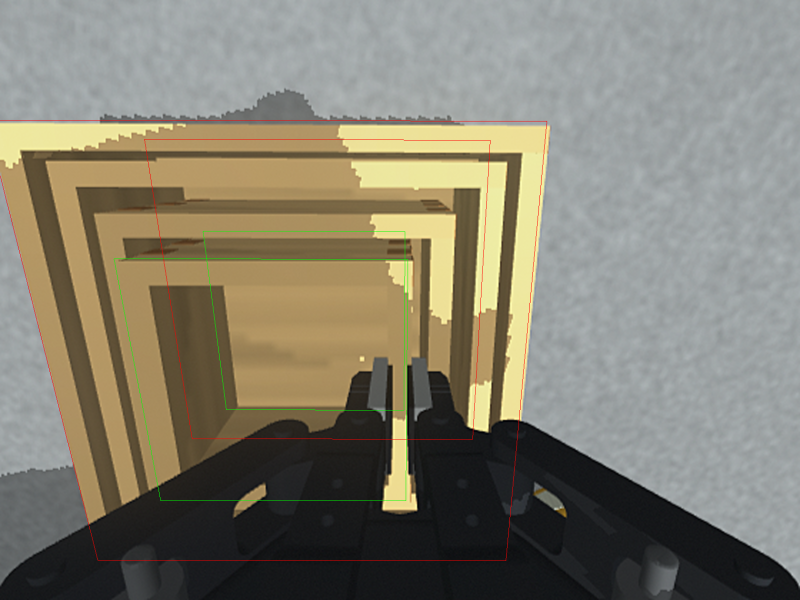

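Call:
servo_tool:
  plan: [3,0,0,0,0,0,0,16,0,0,0,0,0,0,16,0,0,0,0,0,0,16,0,0,0,0,0,0,16,0,0,-0.1,0,0,0,20,0,0,-0.25,0,0,0,30,0,0,-0.4,0,0,0,40,0,0,-0.52,0,0,0]

```text
time_s: 18.85
tool_pos: [0.4842, 0.2561, 0.2233]
tcp_rot: [-3.116, -0.393, -0.003]
contact_force: [0.5, 1.0, 0.3]
gripper_width: 0.0394
```

Call:
servo_tool:
  plan: [36,0,0,0,0,0,0,36,0,0,0,0,0,0]

```text
time_s: 19.02
tool_pos: [0.485, 0.2564, 0.2228]
tcp_rot: [-3.115, -0.393, -0.007]
contact_force: [-0.4, -0.6, 0.6]
gripper_width: 0.0362
```

```bash
python3 - <<'E'
from nx import *
st(); 
look("e6",[0])
o,V=boxes()
upd([b for b in o if b[0]==4])
for side in(-90,0,90,180):
    w,th=wall(4,*O()[4][1:4],side); print(side,w,np.degrees(th)); go([*w,.2],th)
E
```

```text
t 19.02 pos [0.485  0.2564 0.2228] yaw_y -75.6 z [ 0.004  0.002 -1.   ] F [-0.4 -0.6  0.6] w 36.2 q [ 0.46  0.32  1.81 -0.    1.01  1.78]
skip [446. 146.] [ 13.  198.  103.5]
box4 x 0.4926 y 0.2156 yaw -35.5 cost 0.782 views 1 px [216. 214.] p 0.80
box4 x 0.6739 y -0.1802 yaw -81.0 cost 0.117 views 2 px [368. 154.] p 0.76
skip [403. 319.] [ 88. 157. 123.]
skip [195. 130.] [ 55.   5. 151.]
-90 [ 0.67824731 -0.2078154 ] -81.04930674529987
shift [0.297 1.989 0.077] turn [0.001 0.003 0.09 ] | rows 12.1 0.8 q6 1.78 t 19.2667
0 [ 0.70154997 -0.17580001] 8.950693254700125
shift [0.419 1.888 0.076] turn [-0.002  0.003 -1.41 ] | rows 11.6 11.8 q6 1.78 t 19.2667
90 [ 0.66953458 -0.15249734] 98.95069325470013
shift [0.318 1.766 0.076] turn [0.001 0.003 0.09 ] | rows 10.8 0.8 q6 1.78 t 19.2667
180 [ 0.64623191 -0.18451273] 188.9506932547001
shift [0.196 1.867 0.077] turn [-0.002  0.003 -1.41 ] | rows 11.3 11.8 q6 1.78 t 19.2667
```

View pics/e6.png

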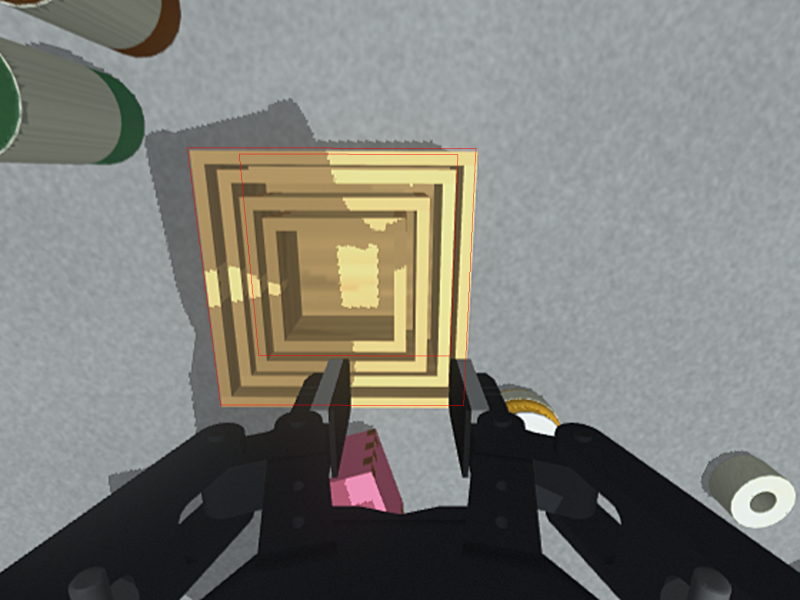

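Call:
servo_tool:
  plan: [36,0.15,1,0,0,0,0.05,36,0.15,1,0,0,0,0.05,36,0.15,1,0,0,0,0.05,36,0.15,1,0,0,0,0.05,36,0.15,1,0,0,0,0.05,36,0.15,1,0,0,0,0.05,36,0.15,1,0,0,0,0.05]

```text
time_s: 19.85
tool_pos: [0.5841, 0.0173, 0.2195]
tcp_rot: [3.125, 0.304, -0.0]
contact_force: [0.3, 0.2, 1.1]
gripper_width: 0.036
```

Call:
servo_tool:
  plan: [36,0.1,0.99,0,0,0,0,36,0.1,0.99,0,0,0,0,36,0.1,0.99,0.05,0,0,0,36,0.1,0.99,0.1,0,0,0,36,0.1,0.99,0.2,0,0,0,36,0.1,0.99,0.3,0,0,0,36,0.1,0.99,0.3,0,0,0,36,0.1,0.99,0.3,0,0,0]

```text
time_s: 20.52
tool_pos: [0.6529, -0.2171, 0.1394]
tcp_rot: [-3.124, -0.306, 0.012]
contact_force: [-0.4, 0.8, -0.7]
gripper_width: 0.0361
```

```bash
python3 - <<'E'
from nx import *
upd([(4,.6743,-.1803,np.radians(6.5),0,2)])
w,th=wall(4,*O()[4][1:4]); st(); look("f1",[4]);go([*w,.13],th)
E
```

```text
t 20.52 pos [ 0.6529 -0.2171  0.1394] yaw_y -78.8 z [-0.008  0.002 -1.   ] F [-0.4  0.8 -0.7] w 36.1 q [-0.34  0.62  1.53 -0.    1.    1.04]
shift [ 0.1   -0.01   0.045] turn [-0.003  0.005  0.079] | rows 0.7 0.7 q6 1.04 t 20.5667
```

View pics/f1.png

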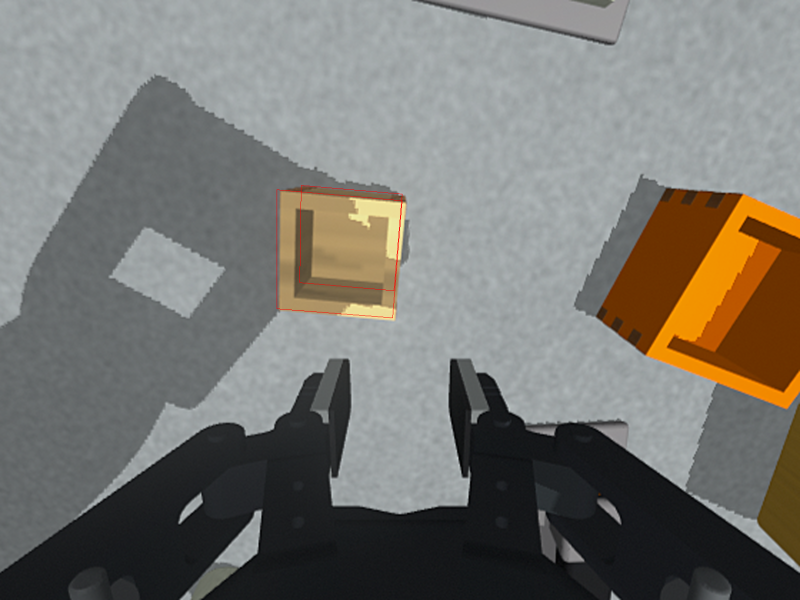

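Call:
servo_tool:
  plan: [36,0.1,-0.01,0,0,0.005,0.079,36,0.1,-0.01,0,0,0.005,0.079,36,0.1,-0.01,0.1,0,0.005,0.079,36,0.1,-0.01,0.1,0,0.005,0.079,36,0.1,-0.01,0.1,0,0.005,0.079]

```text
time_s: 20.98
tool_pos: [0.6783, -0.2058, 0.1199]
tcp_rot: [-3.134, -0.184, -0.003]
contact_force: [1.0, -0.8, -0.1]
gripper_width: 0.0357
```

```bash
python3 - <<'E'
from nx import *
w,th=wall(4,*O()[4][1:4]); st(); look("f2",[4]);go([*w,.045],th)
E
```

```text
t 20.98 pos [ 0.6783 -0.2058  0.1199] yaw_y -83.3 z [ 0.002  0.002 -1.   ] F [ 1.  -0.8 -0.1] w 35.7 q [-0.31  0.67  1.49  0.    0.98  1.14]
shift [-0.009  0.007  0.304] turn [-0.001 -0.004  0.003] | rows 1.8 0.0 q6 1.14 t 21.0333
```

View pics/f2.png

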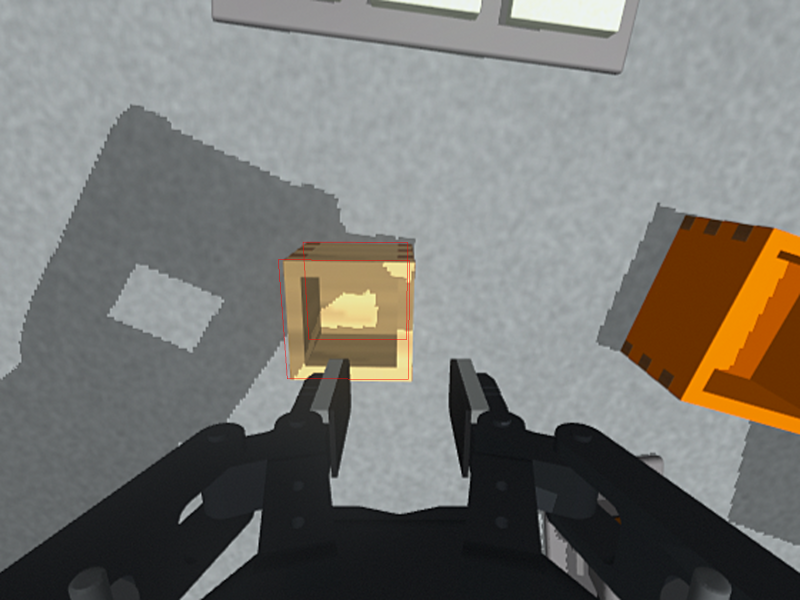

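Call:
servo_tool:
  plan: [36,-0.009,0.012,0.1,0,0,0,36,-0.009,0.012,0.22,0,0,0,36,-0.009,0.012,0.304,0,0,0,36,-0.009,0.012,0.304,0,0,0,3,-0.009,0.012,0.304,0,0,0,3,-0.009,0.012,0.304,0,0,0,3,-0.009,0.012,0.304,0,0,0,3,-0.009,0.012,0.304,0,0,0]

```text
time_s: 21.7
tool_pos: [0.6797, -0.211, 0.0473]
tcp_rot: [3.135, 0.182, 0.014]
contact_force: [-0.4, 0.0, 5.7]
gripper_width: 0.0049
```

Call:
servo_tool:
  plan: [3,0,0,0,0,0,0]

```text
time_s: 21.78
tool_pos: [0.6797, -0.211, 0.0473]
tcp_rot: [3.135, 0.182, 0.014]
contact_force: [-1.1, 0.5, 6.5]
gripper_width: 0.0048
```

Call:
servo_tool:
  plan: [3,0,0,-0.1,0,0,0,3,0,0,-0.3,0,0,0,3,0,0,-0.45,0,0,0,3,0,0,-0.6,0,0,0,3,0,0,-0.6,0,0,0,3,0,0,-0.6,0,0,0,3,0,0,-0.6,0,0,0]

```text
time_s: 22.37
tool_pos: [0.6771, -0.2106, 0.1953]
tcp_rot: [-3.136, -0.182, -0.009]
contact_force: [-0.3, 0.1, -1.4]
gripper_width: 0.005
```

```bash
python3 - <<'E'
from nx import *
b0=O()[0]
w,th=wall(0,*b0[1:4],inset=.088-.028); st(); hand(4,.047,0,"f3");go([*w,.2],th)
E
```

```text
t 22.37 pos [ 0.6771 -0.2106  0.1953] yaw_y -83.4 z [ 0.006  0.001 -1.   ] F [-0.3  0.1 -1.4] w 5.0 q [-0.32  0.58  1.46  0.    1.1   1.13]
box4 centre err in box0 frame mm [  75.7 -512.5] bottom z 0.1483 dyaw -7.74
shift [-0.559 -1.99  -0.025] turn [-0.001 -0.004 -0.129] | rows 12.4 1.1 q6 1.13 t 22.4167
```

View pics/f3.png

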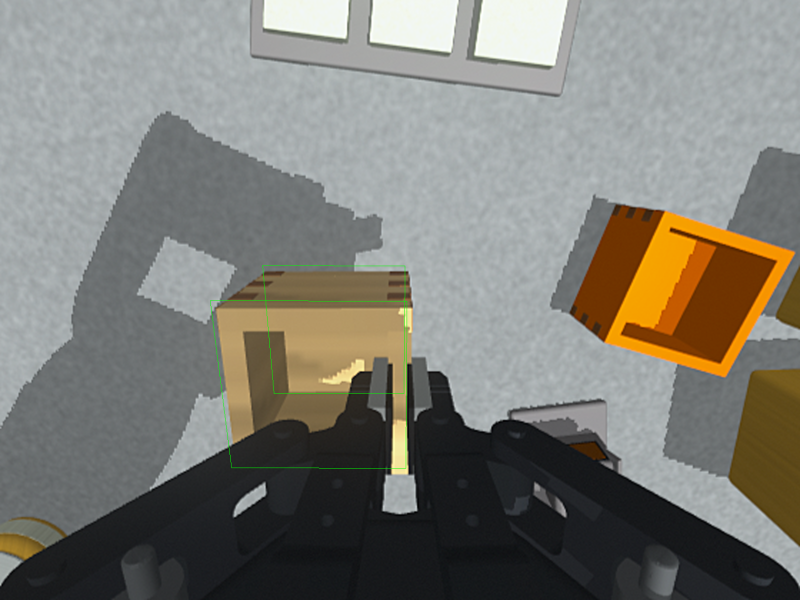

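Call:
servo_tool:
  plan: [3,-0.04,-0.15,0,0,0,-0.03,3,-0.08,-0.3,0,0,0,-0.06,3,-0.12,-0.45,0,0,0,-0.09,3,-0.16,-0.6,0,0,0,-0.12,3,-0.2,-0.75,0,0,0,-0.129,3,-0.24,-0.9,0,0,0,-0.129,3,-0.27,-1,0,0,0,-0.129]

```text
time_s: 23.0
tool_pos: [0.5785, 0.0325, 0.1922]
tcp_rot: [-3.116, -0.394, -0.001]
contact_force: [0.8, -0.7, -0.6]
gripper_width: 0.0045
```

Call:
servo_tool:
  plan: [3,0,0,0,0,0,0,3,0,0,0,0,0,0]

```text
time_s: 23.17
tool_pos: [0.5799, 0.0311, 0.1927]
tcp_rot: [-3.116, -0.397, -0.003]
contact_force: [1.4, -0.2, -0.5]
gripper_width: 0.0051
```

```bash
python3 - <<'E'
from nx import *
b0=O()[0]
w,th=wall(0,*b0[1:4],inset=.088-.028); st(); go([*w,.19],th)
E
```

```text
t 23.17 pos [0.5799 0.0311 0.1927] yaw_y -75.5 z [ 0.002  0.001 -1.   ] F [ 1.4 -0.2 -0.5] w 5.1 q [0.03 0.41 1.76 0.   0.97 1.35]
shift [-0.148 -1.016  0.011] turn [-0.    -0.002  0.003] | rows 6.2 0.0 q6 1.35 t 23.1667
```

Call:
servo_tool:
  plan: [3,-0.03,-0.15,0,0,0,0,3,-0.06,-0.3,0,0,0,0,3,-0.09,-0.5,0,0,0,0,3,-0.11,-0.65,0,0,0,0,3,-0.13,-0.8,0,0,0,0,3,-0.145,-0.95,0,0,0,0,3,-0.145,-1,0,0,0,0,3,-0.145,-1,0,0,0,0]

```text
time_s: 23.83
tool_pos: [0.4839, 0.2648, 0.1932]
tcp_rot: [-3.116, -0.397, -0.007]
contact_force: [0.1, -0.6, -0.6]
gripper_width: 0.0055
```

Call:
servo_tool:
  plan: [3,0,0,0.06,0,0,0,3,0,0,0.12,0,0,0,3,0,0,0.17,0,0,0,3,0,0,0.17,0,0,0,3,0,0,0.17,0,0,0]

```text
time_s: 24.25
tool_pos: [0.4848, 0.2613, 0.1505]
tcp_rot: [3.116, 0.39, 0.005]
contact_force: [1.0, 0.5, 0.0]
gripper_width: 0.0048
```

```bash
python3 - <<'E'
from nx import *
b0=O()[0]
w,th=wall(0,*b0[1:4],inset=.088-.028); st(); go([*w,.14],th); hand(4,.0473,-.0015,"f4")
E
```

```text
t 24.25 pos [0.4848 0.2613 0.1505] yaw_y -75.7 z [ 0.003 -0.001 -1.   ] F [1.  0.5 0. ] w 4.8 q [ 0.47  0.42  1.85 -0.    0.86  1.8 ]
shift [-0.011 -0.03   0.042] turn [ 0.001 -0.003 -0.002] | rows 0.3 0.0 q6 1.8 t 24.25
box4 centre err in box0 frame mm [ 1.3 -7.4] bottom z 0.1032 dyaw -0.1
```

View pics/f4.png

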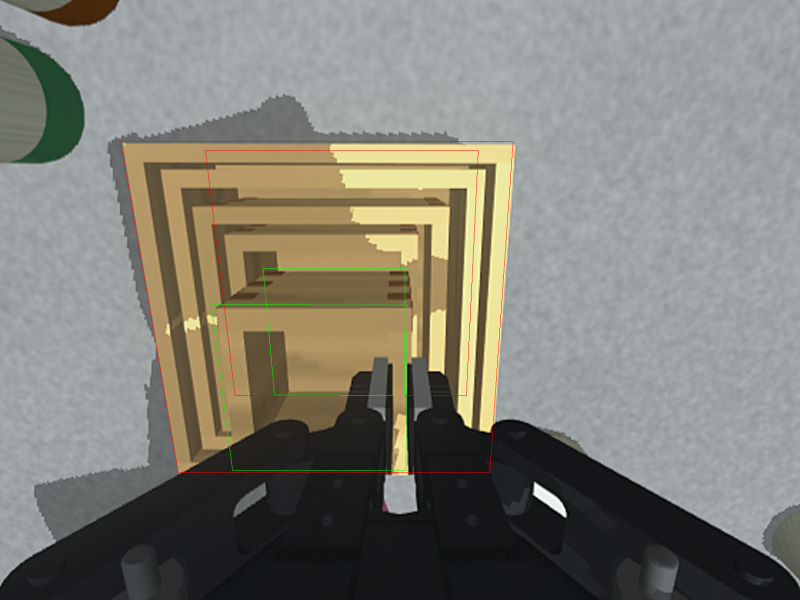

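Call:
servo_tool:
  plan: [3,-0.003,-0.029,0,0,0,0,3,-0.003,-0.029,0.02,0,0,0,3,-0.003,-0.029,0.02,0,0,0,3,-0.003,-0.029,0.02,0,0,0,3,-0.003,-0.029,0.02,0,0,0,3,-0.003,-0.029,0.02,0,0,0]

```text
time_s: 24.8
tool_pos: [0.4819, 0.2701, 0.1466]
tcp_rot: [-3.117, -0.393, -0.009]
contact_force: [-0.5, 0.0, -0.7]
gripper_width: 0.0048
```

```bash
python3 - <<'E'
from nx import *
st(); hand(4,.0473,-.0015,"f5")
E
```

```text
t 24.8 pos [0.4819 0.2701 0.1466] yaw_y -75.6 z [ 0.005  0.001 -1.   ] F [-0.5  0.  -0.7] w 4.8 q [ 0.49  0.43  1.85 -0.    0.85  1.81]
box4 centre err in box0 frame mm [0.7 1.8] bottom z 0.0993 dyaw 0.01
```

View pics/f5.png

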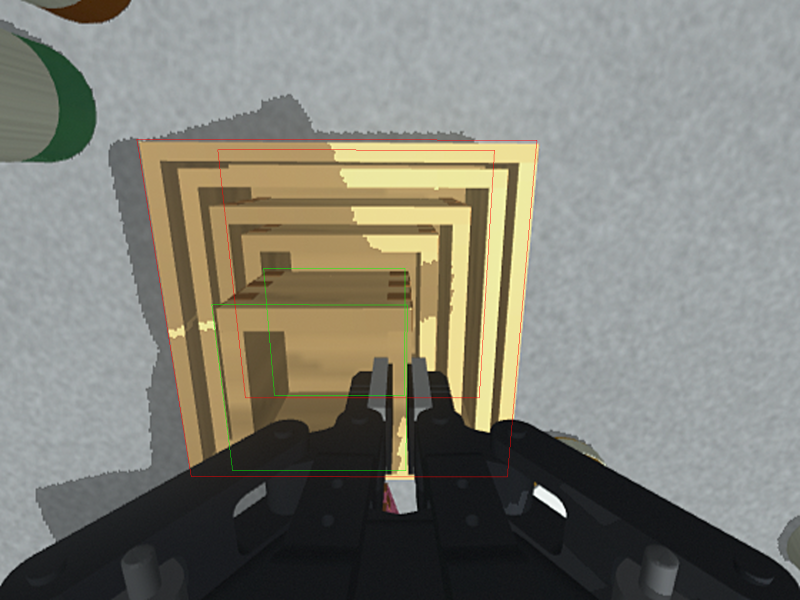

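```bash
python3 - <<'E'
from nx import *
c=robot.camera("wrist"); k=560/800
b0=O()[0];a=b0[3]
def loc(p,z):
    X=unproj(c,np.array(p)*k,z); e=X[:2]-np.array(b0[1:3]); return np.round(1000*np.array([e@[np.cos(a),np.sin(a)],e@[-np.sin(a),np.cos(a)]]),1)
print("box3 inner back L,R",loc((262,252),.088),loc((416,252),.088))
print("box4 bottom back L,R",loc((264,270),.0993),loc((409,270),.0993))
im=c["color"][160:230,160:310,::-1]; cv2.imwrite("pics/f6.png",cv2.resize(im,None,fx=5,fy=5,interpolation=cv2.INTER_NEAREST))
E
```

```text
box3 inner back L,R [37.9 37.1] [ 38.  -35.7]
box4 bottom back L,R [31.7 33.3] [ 31.8 -32.2]
```

View pics/f6.png

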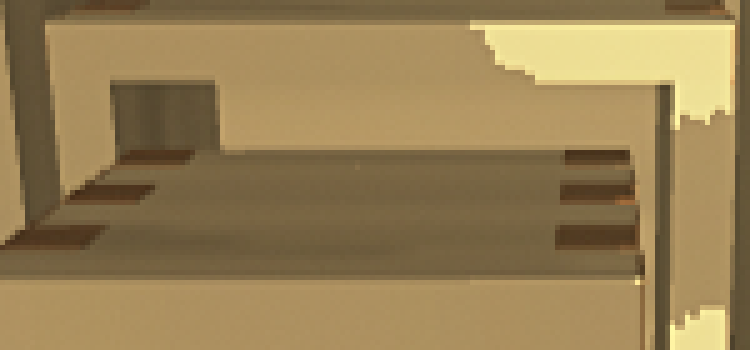

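Call:
servo_tool:
  plan: [3,0,0,0.03,0,0,0,3,0,0,0.1,0,0,0,3,0,0,0.17,0,0,0,3,0,0,0.21,0,0,0,3,0,0,0.222,0,0,0,3,0,0,0.222,0,0,0,3,0,0,0.222,0,0,0]

```text
time_s: 25.48
tool_pos: [0.4824, 0.2701, 0.0911]
tcp_rot: [-3.117, -0.393, -0.008]
contact_force: [1.0, -0.8, -1.0]
gripper_width: 0.005
```

```bash
python3 - <<'E'
from nx import *
st(); hand(4,.0473,-.0015,"f7")
E
```

```text
t 25.48 pos [0.4824 0.2701 0.0911] yaw_y -75.6 z [ 0.005  0.001 -1.   ] F [ 1.  -0.8 -1. ] w 5.0 q [ 0.49  0.52  1.88 -0.    0.74  1.81]
box4 centre err in box0 frame mm [1.2 1.7] bottom z 0.0438 dyaw -0.0
```

View pics/f7.png

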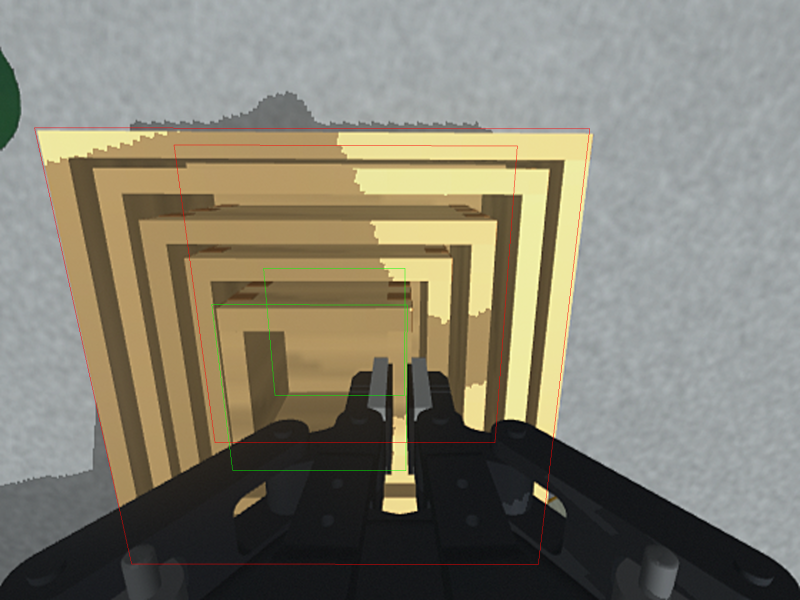

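Call:
servo_tool:
  plan: [3,0,0,0,0,0,0,16,0,0,0,0,0,0,16,0,0,0,0,0,0,16,0,0,0,0,0,0,16,0,0,-0.1,0,0,0,20,0,0,-0.25,0,0,0,30,0,0,-0.4,0,0,0,40,0,0,-0.52,0,0,0]

```text
time_s: 26.2
tool_pos: [0.4818, 0.2701, 0.2236]
tcp_rot: [-3.116, -0.393, -0.011]
contact_force: [1.0, 0.2, 0.0]
gripper_width: 0.0396
```

Call:
servo_tool:
  plan: [50,0,0.3,-0.1,0,0,0,50,0,0.6,-0.1,0,0,0,50,0,0.9,-0.1,0,0,0,50,0,1,-0.1,0,0,0,50,0,1,-0.1,0,0,0,50,0,1,-0.1,0,0,0,50,0,1,-0.1,0,0,0]

```text
time_s: 26.78
tool_pos: [0.5451, 0.022, 0.2469]
tcp_rot: [3.116, 0.386, 0.012]
contact_force: [-0.2, 0.1, 0.9]
gripper_width: 0.0499
```

```bash
python3 - <<'E'
from nx import *
st(); look("g0",[0])
c=robot.camera("scene"); draw(c,[(boxpts(*O()[0][1:4],*S[0][:2]),(0,0,255))],"g1",(290,430,170,280))
c=robot.camera("top"); draw(c,[(boxpts(*O()[0][1:4],*S[0][:2]),(0,0,255))],"g2",(110,260,160,280))
E
```

```text
t 26.78 pos [0.5451 0.022  0.2469] yaw_y -75.9 z [ 0.008 -0.001 -1.   ] F [-0.2  0.1  0.9] w 49.9 q [ 0.02  0.28  1.8  -0.    1.05  1.34]
```

View pics/g0.png

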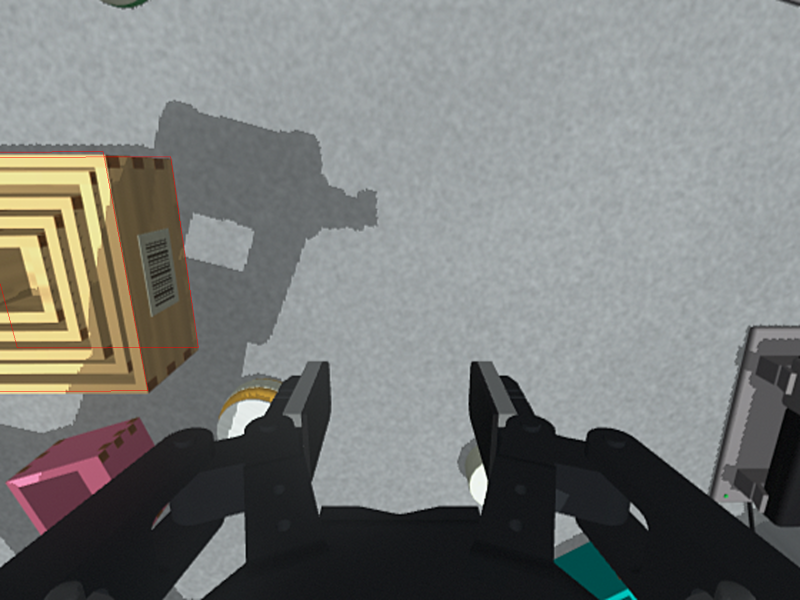

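View pics/g1.png

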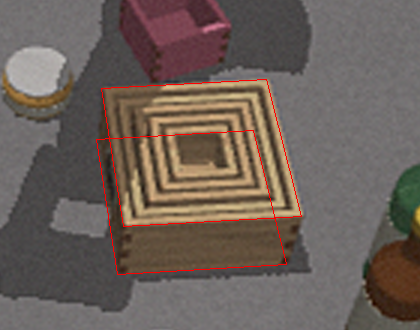

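View pics/g2.png

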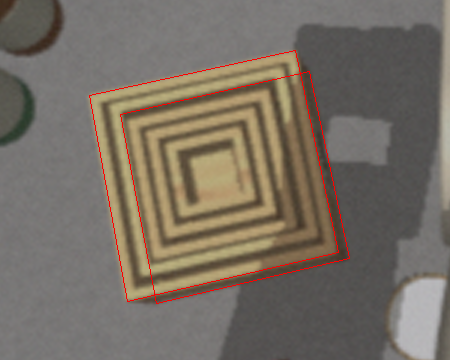

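```bash
cat > sc.py <<'E'
from nx import *
def part(x,y,a,x0,x1,w,h,z):
    m=(x0+x1)/2
    return boxpts(x+m*np.cos(a),y+m*np.sin(a),a,w,h,z,x1-x0)
def scparts(x,y,a,z=.030): return [part(x,y,a,-.085,.035,.034,.026,z),part(x,y,a,.035,.085,.046,.032,z)]
def crparts(x,y,a): return [part(x,y,a,-.1,.1,.084,.008,0),part(x,y,a,-.076,-.056,.046,.018,.030),part(x,y,a,.052,.072,.058,.018,.030)]
def fitsc(views,x0,a0):
    def cost(p):
        s=0
        for c,reg in views:
            m=np.maximum.reduce([hullmask(c,q) for q in scparts(*p)]); r=reg.astype(float)
            s+=1-np.minimum(m,r).sum()/np.maximum(m,r).sum()
        return s/len(views)
    best=None
    for a in(a0-.15,a0,a0+.15):
        sim=np.array([[*x0,a],[x0[0]+.015,x0[1],a],[x0[0],x0[1]+.015,a],[*x0,a+.2]])
        r=minimize(cost,[*x0,a],method="Nelder-Mead",options=dict(initial_simplex=sim,xatol=2e-4,fatol=1e-4))
        if best is None or r.fun<best.fun: best=r
    return best.x,best.fun
E
python3 - <<'E'
from sc import *
V=[]
for n in("top","scene"):
    c=robot.camera(n); d=robot.trace("scanner",c)[0]; V.append((c,d["region"])); print(n,d["xy"],d["p"],d["region"].sum())
    if n=="top": x0=unproj(c,d["xy"],.045)[:2]; print(unproj(c,(437,205),.06),unproj(c,(447,250),.05))
p,f=fitsc(V,x0,.2); print(p,np.degrees(p[2]),f)
for (c,r) in V:
    p1,f1=fitsc([(c,r)],x0,.2); print(p1,np.degrees(p1[2]),f1)
pickle.dump(p,open("s.pkl","wb"))
draw(V[0][0],[(q,(0,0,255)) for q in scparts(*p)]+[(q,(0,255,0)) for q in crparts(*p)],"h1",(390,490,170,280))
draw(V[1][0],[(q,(0,0,255)) for q in scparts(*p)]+[(q,(0,255,0)) for q in crparts(*p)],"h2",(110,200,160,250))
go([p[0],p[1],.2],p[2]+np.pi/2)
E
```

```text
top [444.1, 221.9] 0.59 1082
[ 0.52613631 -0.36617473  0.06      ] [ 0.40940754 -0.39239091  0.05      ]
scene [148.5, 201.0] 0.88 555
[ 0.47209833 -0.38675386  0.28145326] 16.12608373088706 0.1929288008613428
[ 0.47363058 -0.38712103  0.28301875] 16.215779757070138 0.1764460046807087
[ 0.46909014 -0.38715822  0.29478857] 16.890140741649876 0.20012901327478683
shift [-0.692  1.539  0.181] turn [ 0.    -0.005 -0.027] | rows 10.2 0.2 q6 1.35 t 27.1333
```

View pics/h1.png

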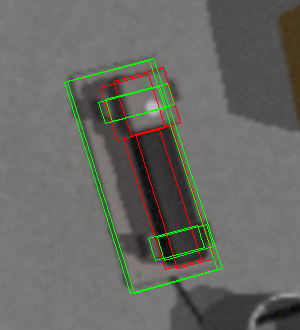

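View pics/h2.png

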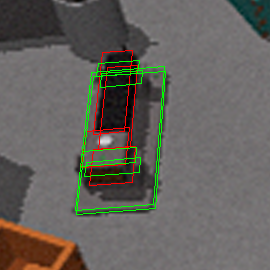

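Call:
servo_tool:
  plan: [50,-0.4,0.9,0,0,0,-0.027,50,-0.4,0.9,0,0,0,-0.027,50,-0.4,0.9,0,0,0,-0.027,50,-0.4,0.9,0,0,0,-0.027,50,-0.4,0.9,0,0,0,-0.027,50,-0.4,0.9,0,0,0,-0.027,50,-0.4,0.9,0,0,0,-0.027]

```text
time_s: 27.72
tool_pos: [0.5019, -0.2195, 0.2459]
tcp_rot: [3.109, 0.433, 0.009]
contact_force: [-0.4, -0.7, -0.8]
gripper_width: 0.0504
```

Call:
servo_tool:
  plan: [50,-0.29,0.64,0,0,0,0,50,-0.29,0.64,0,0,0,0,50,-0.29,0.64,0.1,0,0,0,50,-0.29,0.64,0.2,0,0,0,50,-0.29,0.64,0.2,0,0,0,50,-0.29,0.64,0.2,0,0,0,50,-0.29,0.64,0.2,0,0,0]

```text
time_s: 28.3
tool_pos: [0.4769, -0.3879, 0.1942]
tcp_rot: [-3.109, -0.436, -0.006]
contact_force: [-0.3, 0.1, 0.3]
gripper_width: 0.0499
```

```bash
python3 - <<'E'
from sc import *
p=pickle.load(open("s.pkl","rb"))
st(); c=robot.camera("wrist"); draw(c,[(q,(0,0,255)) for q in scparts(*p)]+[(q,(0,255,0)) for q in crparts(*p)],"h3")
go([p[0],p[1],.15],p[2]+np.pi/2)
E
```

```text
t 28.3 pos [ 0.4769 -0.3879  0.1942] yaw_y -74.0 z [ 0.003  0.003 -1.   ] F [-0.3  0.1  0.3] w 49.9 q [-0.7   0.45  1.68  0.01  1.01  0.58]
shift [-0.021 -0.009  0.181] turn [-0.    -0.005 -0.002] | rows 1.1 0.0 q6 0.59 t 28.35
```

View pics/h3.png

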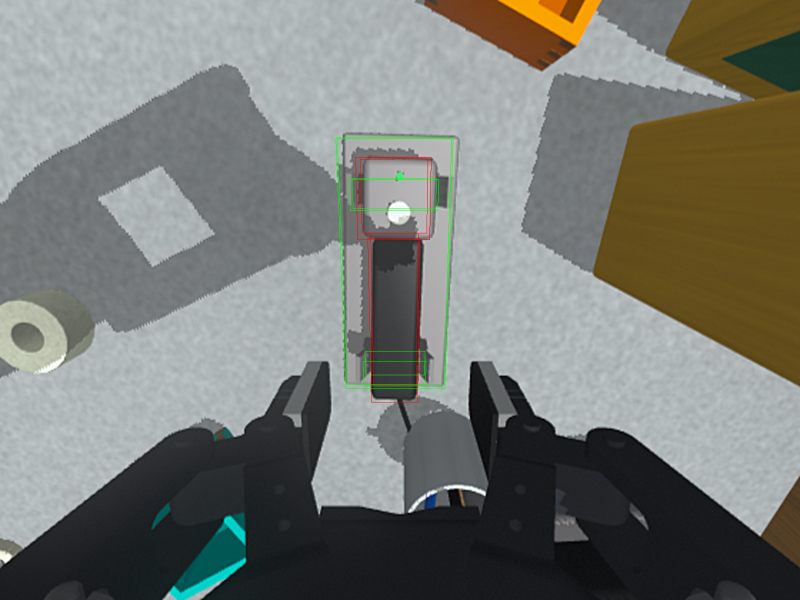

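```bash
python3 - <<'E'
from sc import *
p=pickle.load(open("s.pkl","rb"))
c=robot.camera("top"); cs=robot.camera("scene")
draw(c,[],"h4",(400,560,180,380)); draw(cs,[],"h5",(60,220,80,260))
w=robot.camera("wrist");k=.7
for z in(0,.1):
  for uv in((450,440),(405,480),(487,480)):
    X=unproj(w,(uv[0]*k,uv[1]*k),z); e=X[:2]-p[:2];a=p[2]; print(z,uv,"scanner frame mm",np.round(1000*np.array([e@[np.cos(a),np.sin(a)],e@[-np.sin(a),np.cos(a)]])))
E
```

```text
0 (450, 440) scanner frame mm [-156.  -50.]
0 (405, 480) scanner frame mm [-199.  -10.]
0 (487, 480) scanner frame mm [-199.  -87.]
0.1 (450, 440) scanner frame mm [-87. -37.]
0.1 (405, 480) scanner frame mm [-118.   -8.]
0.1 (487, 480) scanner frame mm [-118.  -62.]
```

View pics/h4.png

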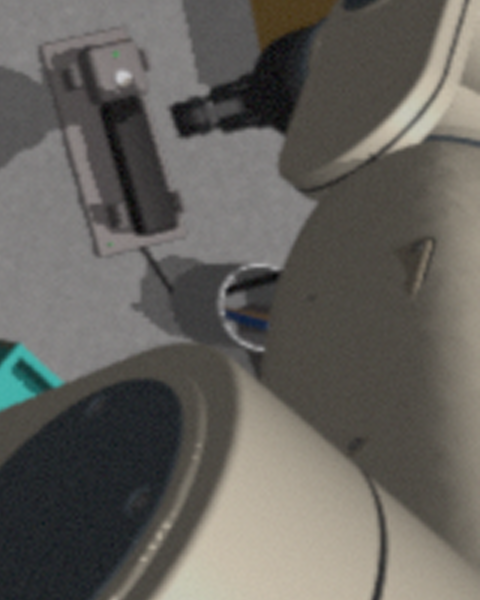

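View pics/h5.png

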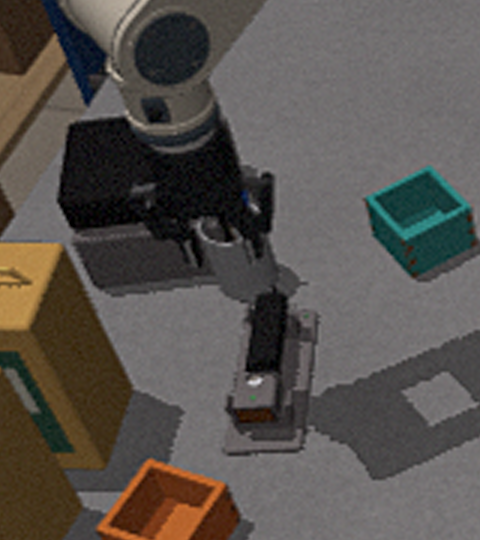

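```bash
python3 - <<'E'
from sc import *
p=pickle.load(open("s.pkl","rb"));a=p[2]
c=robot.camera("top"); cs=robot.camera("scene")
for z in(.08,.1,.12):
    for cc,uv in((c,(485,282)),(cs,(60+222/3,80+232/3))):
        X=unproj(cc,uv,z); e=X[:2]-p[:2]; print(z,X.round(3),np.round(1000*np.array([e@[np.cos(a),np.sin(a)],e@[-np.sin(a),np.cos(a)]])))
E
```

```text
0.08 [ 0.33  -0.473  0.08 ] [-161.  -43.]
0.08 [ 0.333 -0.48   0.08 ] [-159.  -51.]
0.1 [ 0.33  -0.463  0.1  ] [-158.  -34.]
0.1 [ 0.351 -0.468  0.1  ] [-139.  -44.]
0.12 [ 0.33  -0.452  0.12 ] [-154.  -24.]
0.12 [ 0.369 -0.455  0.12 ] [-118.  -37.]
```

Call:
servo_tool:
  plan: [50,-0.015,-0.005,0.2,0,-0.003,-0.002,50,-0.015,-0.005,0.4,0,-0.003,-0.002,50,-0.015,-0.005,0.5,0,-0.003,-0.002,50,-0.015,-0.005,0.5,0,-0.003,-0.002,50,-0.015,-0.005,0.5,0,-0.003,-0.002,50,-0.015,-0.005,0.5,0,-0.003,-0.002]
  force: 70

```text
time_s: 29.1
tool_pos: [0.475, -0.3892, 0.0725]
tcp_rot: [3.108, 0.441, 0.006]
contact_force: [0.5, -0.1, -0.0]
gripper_width: 0.0501
```

```bash
python3 - <<'E'
from sc import *
p=pickle.load(open("s.pkl","rb"))
st(); c=robot.camera("wrist"); draw(c,[(q,(0,0,255)) for q in scparts(*p)]+[(q,(0,255,0)) for q in crparts(*p)],"h6")
go([p[0],p[1],.022],p[2]+np.pi/2)
E
```

```text
t 29.1 pos [ 0.475  -0.3892  0.0725] yaw_y -73.9 z [ 0.004 -0.002 -1.   ] F [ 0.5 -0.1 -0. ] w 50.1 q [-0.71  0.62  1.74  0.    0.78  0.58]
shift [-0.011 -0.016  0.206] turn [ 0.004 -0.004  0.   ] | rows 1.2 0.1 q6 0.58 t 29.15
```

View pics/h6.png

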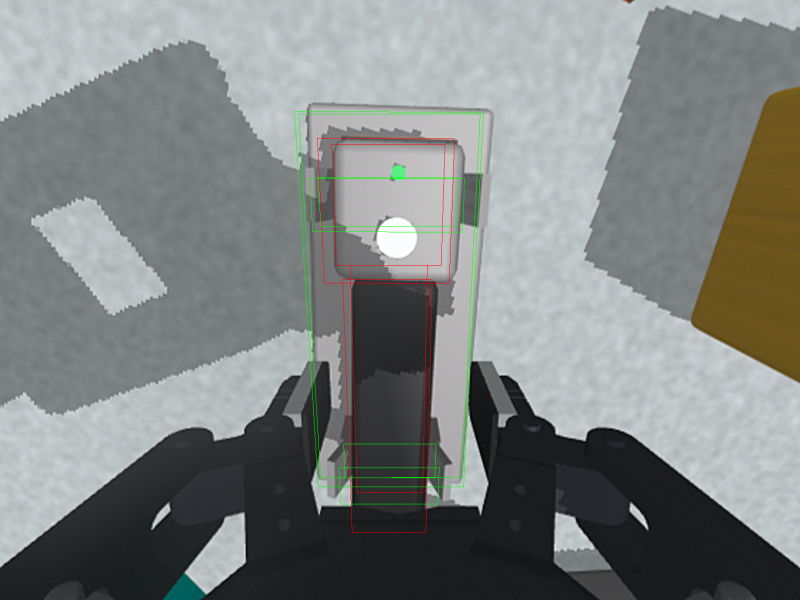

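```bash
python3 - <<'E'
from sc import *
p=pickle.load(open("s.pkl","rb"))
c=robot.camera("wrist"); st();k=.7
P={n:unproj(c,np.array(uv)*k,z)[:2] for n,uv,z in(("FL",(308,102),.008),("FR",(493,109),.008),("BR",(463,481),.008),("BL",(317,478),.008),("hFL",(334,141),.062),("hFR",(463,143),.062),("hBL",(335,279),.062),("hBR",(455,280),.062),("gFL",(352,281),.056),("gFR",(437,281),.056))}
for n in P: print(n,P[n].round(4))
m=(P["FL"]+P["FR"]+P["BR"]+P["BL"])/4; print("cradle",m,[np.degrees(np.arctan2(*(P[a]-P[b])[::-1])).round(2) for a,b in(("FL","BL"),("FR","BR"))],[np.linalg.norm(P[a]-P[b]).round(4) for a,b in(("FL","BL"),("FR","BR"),("FL","FR"),("BL","BR"))])
h=(P["hFL"]+P["hFR"]+P["hBL"]+P["hBR"])/4; a=np.radians(15.5); print("head ctr -> origin",h-.06*np.array([np.cos(a),np.sin(a)]))
E
```

```text
t 29.2 pos [ 0.4756 -0.3899  0.0738] yaw_y -73.9 z [ 0.006 -0.004 -1.   ] F [-0.1 -0.3  0.8] w 50.2 q [-0.71  0.61  1.74  0.    0.78  0.58]
FL [ 0.5625 -0.3241]
FR [ 0.5828 -0.4041]
BR [ 0.3912 -0.4546]
BL [ 0.37   -0.3731]
hFL [ 0.5486 -0.3472]
hFR [ 0.5602 -0.3893]
hBL [ 0.5021 -0.359 ]
hBR [ 0.5141 -0.4017]
gFL [ 0.5015 -0.365 ]
gFR [ 0.5106 -0.3964]
cradle [ 0.47664756 -0.38898882] [np.float64(14.28), np.float64(14.76)] [np.float64(0.1986), np.float64(0.1981), np.float64(0.0825), np.float64(0.0842)]
head ctr -> origin [ 0.47342476 -0.39032126]
```

Call:
servo_tool:
  plan: [50,-0.006,0,0.1,0,-0.003,0.023,50,-0.006,0,0.2,0,-0.003,0.023,50,-0.006,0,0.2,0,-0.003,0.023,50,-0.006,0,0.2,0,-0.003,0.023,50,-0.006,0,0.2,0,-0.003,0.023,50,-0.006,0,0.2,0,-0.003,0.023]

```text
time_s: 29.7
tool_pos: [0.4737, -0.39, 0.0227]
tcp_rot: [3.112, 0.402, 0.002]
contact_force: [0.7, -1.1, -0.4]
gripper_width: 0.05
```

```bash
python3 - <<'E'
from sc import *
st(); look("h7")
E
```

```text
t 29.7 pos [ 0.4737 -0.39    0.0227] yaw_y -75.3 z [ 0.002 -0.003 -1.   ] F [ 0.7 -1.1 -0.4] w 50.0 q [-0.71  0.69  1.75 -0.    0.69  0.61]
```

View pics/h7.png

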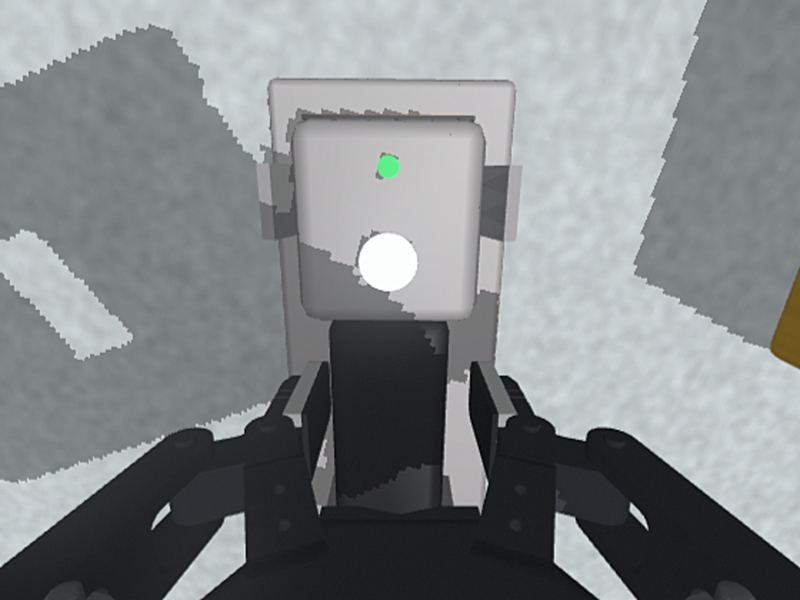

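Call:
servo_tool:
  plan: [50,0,-0.011,0,0,-0.002,0,50,0,-0.011,0,0,-0.002,0,50,0,-0.011,0,0,-0.002,0]

```text
time_s: 30.0
tool_pos: [0.4718, -0.3862, 0.0208]
tcp_rot: [3.114, 0.403, -0.004]
contact_force: [-0.3, -1.0, -1.2]
gripper_width: 0.0502
```

```bash
python3 - <<'E'
from sc import *
st(); look("h8")
E
```

```text
t 30.0 pos [ 0.4718 -0.3862  0.0208] yaw_y -75.3 z [-0.003 -0.002 -1.   ] F [-0.3 -1.  -1.2] w 50.2 q [-0.7   0.69  1.76 -0.    0.69  0.61]
```

View pics/h8.png

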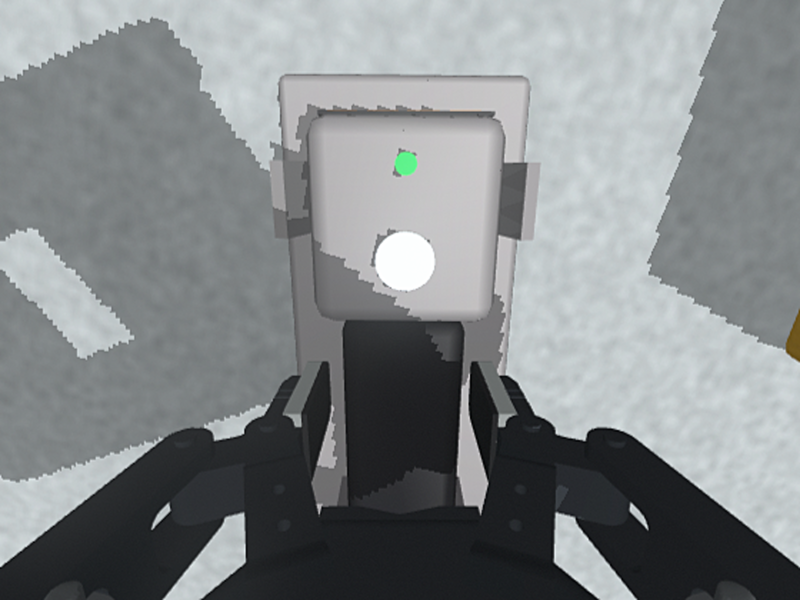

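Call:
servo_tool:
  plan: [25,0,0.004,0,0,0,0,25,0,0.004,0,0,0,0,25,0,0.004,0,0,0,0,25,0,0.004,0,0,0,0,25,0,0.004,0,0,0,0,25,0,0.004,0,0,0,0]

```text
time_s: 30.55
tool_pos: [0.4722, -0.3876, 0.0206]
tcp_rot: [3.114, 0.402, -0.004]
contact_force: [1.0, -0.2, 4.4]
gripper_width: 0.0329
```

```bash
python3 - <<'E'
from sc import *
st(); look("h9"); s=robot.read_state(); pickle.dump(s,open("home.pkl","wb")); print(s["tool_pos"],s["tcp_rot"],s["moment"])
E
```

```text
t 30.55 pos [ 0.4722 -0.3876  0.0206] yaw_y -75.3 z [-0.002 -0.002 -1.   ] F [ 1.  -0.2  4.4] w 32.9 q [-0.71  0.7   1.75 -0.    0.69  0.61]
[ 0.4721997  -0.38756352  0.0206113 ] [ 3.11410973  0.40240919 -0.00412353] [-0.01942238  0.07595549 -0.05770594]
```

View pics/h9.png

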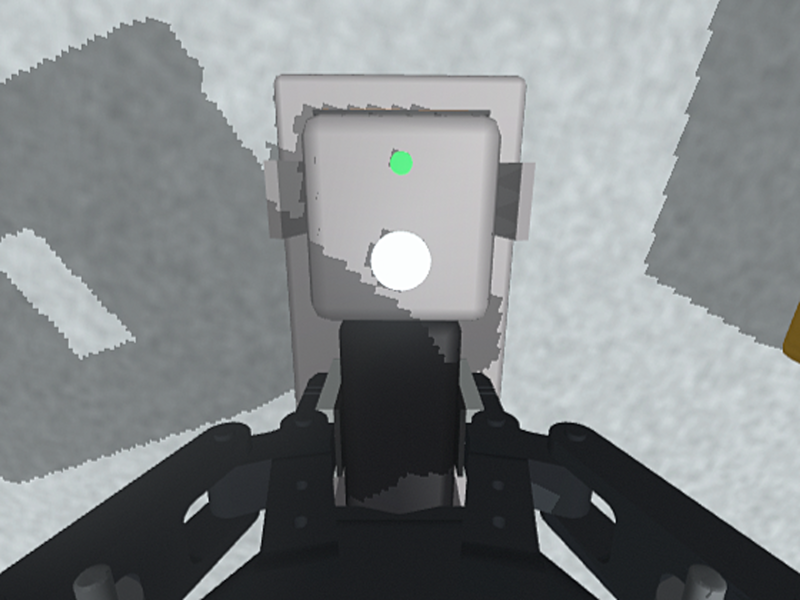

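Call:
servo_tool:
  plan: [25,0,0,-0.06,0,0,0,25,0,0,-0.15,0,0,0,25,0,0,-0.25,0,0,0,25,0,0,-0.38,0,0,0,25,0,0,-0.5,0,0,0,25,0,0,-0.6,0,0,0,25,0,0,-0.6,0,0,0,25,0,0,-0.6,0,0,0]

```text
time_s: 31.27
tool_pos: [0.4727, -0.3873, 0.1713]
tcp_rot: [3.113, 0.402, -0.003]
contact_force: [0.1, 0.7, -2.9]
gripper_width: 0.0334
```

```bash
python3 - <<'E'
from sc import *
st(); look("i1",[0])
c=robot.camera("top")
L=[d for d in robot.trace("box0",c) if np.linalg.norm(np.array(d["xy"])-[182,220])<30]
d=L[0]; r=fit([(c,d["region"])],.176,.088,unproj(c,d["xy"],.05)); print(r, np.degrees(r[0][2]),d["p"], O()[0])
c2=robot.camera("scene")
L=[d for d in robot.trace("box0",c2) if np.linalg.norm(np.array(d["xy"])-[356,228])<30]
V=[(c,d["region"])]+([(c2,L[0]["region"])] if L else [])
r=fit(V,.176,.088,r[0]); print(r,np.degrees(r[0][2]),len(V))
a=O()[0][3]; b=np.array(O()[0][1:3]); w=b+(.088+.185)*np.array([np.sin(a),-np.cos(a)]); print("scan origin",w); go([w[0],w[1],.17],a)
E
```

```text
t 31.27 pos [ 0.4727 -0.3873  0.1713] yaw_y -75.3 z [-0.001 -0.003 -1.   ] F [ 0.1  0.7 -2.9] w 33.4 q [-0.7   0.47  1.71 -0.    0.96  0.61]
(array([0.48535483, 0.28324152, 0.25274939]), np.float64(0.7669863467727278)) 14.481473475444355 0.89 (0, np.float64(0.473300411700887), np.float64(0.2949186873355447), np.float64(0.2508222997955927), np.float64(0.028789695294533457), 1)
(array([0.47440137, 0.29389685, 0.00680861]), np.float64(0.8194314602428479)) 0.3901048815792935 2
scan origin [0.54105918 0.03046122]
shift [ 0.693 -1.541 -0.006] turn [-0.005  0.002 -1.494] | rows 10.1 12.5 q6 0.61 t 31.5167
```

View pics/i1.png

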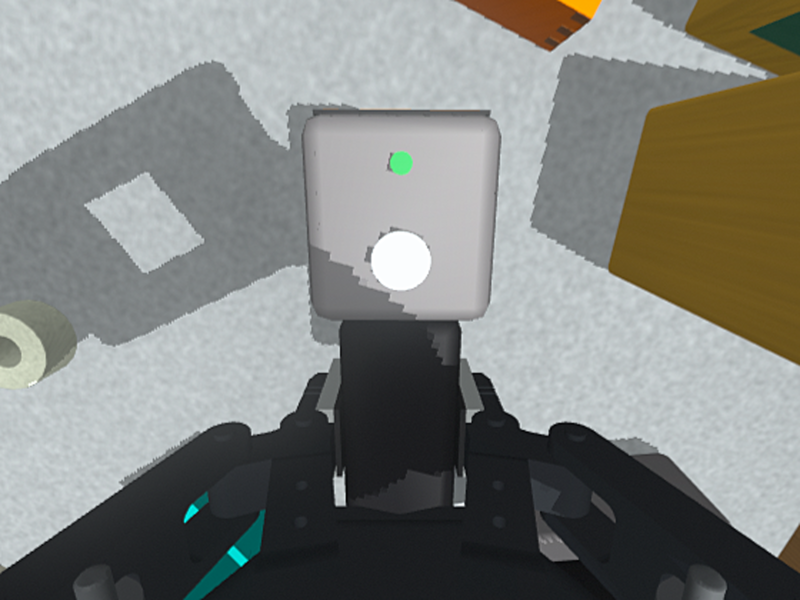

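Call:
servo_tool:
  plan: [25,0.05,-0.11,0,0,0,-0.1,25,0.1,-0.22,0,0,0,-0.2,25,0.15,-0.33,0,0,0,-0.3,25,0.2,-0.44,0,0,0,-0.4,25,0.25,-0.55,0,0,0,-0.5,25,0.3,-0.66,0,0,0,-0.6,25,0.35,-0.77,0,0,0,-0.7,25,0.35,-0.77,0,0,0,-0.75]

```text
time_s: 32.18
tool_pos: [0.5076, -0.1742, 0.1687]
tcp_rot: [-2.715, -1.574, 0.007]
contact_force: [-0.3, 0.3, -1.8]
gripper_width: 0.0328
```

Call:
servo_tool:
  plan: [25,0,0,0,0,0,0,25,0,0,0,0,0,0]

```text
time_s: 32.35
tool_pos: [0.5078, -0.1784, 0.1692]
tcp_rot: [-2.724, -1.562, 0.007]
contact_force: [0.3, -0.5, -1.5]
gripper_width: 0.0333
```

```bash
cat >> sc.py <<'E'
def scan(z):
    a=O()[0][3]; b=np.array(O()[0][1:3]); w=b+(.088+.185)*np.array([np.sin(a),-np.cos(a)]); st(); go([w[0],w[1],z],a)
E
python3 - <<'E'
from sc import *
scan(.17)
E
```

```text
t 32.35 pos [ 0.5078 -0.1784  0.1692] yaw_y -30.3 z [-0.004 -0.001 -1.   ] F [ 0.3 -0.5 -1.5] w 33.3 q [-0.36  0.38  1.87 -0.    0.9   0.17]
shift [ 0.788 -0.307 -0.005] turn [-0.004  0.002 -0.745] | rows 5.1 6.2 q6 0.17 t 32.35
```

Call:
servo_tool:
  plan: [25,0.13,-0.05,0,0,0,-0.11,25,0.26,-0.1,0,0,0,-0.22,25,0.39,-0.15,0,0,0,-0.33,25,0.52,-0.2,0,0,0,-0.44,25,0.65,-0.25,0,0,0,-0.55,25,0.78,-0.305,0,0,0,-0.66,25,0.785,-0.306,0,0,0,-0.745,25,0.785,-0.306,0,0,0,-0.745]

```text
time_s: 33.02
tool_pos: [0.5412, 0.0303, 0.1691]
tcp_rot: [-1.92, -2.485, 0.005]
contact_force: [1.1, -0.6, -1.3]
gripper_width: 0.0331
```

Call:
servo_tool:
  plan: [25,0,0,0,0,0,0,25,0,0,0,0,0,0,25,0,0,0,0,0,0]

```text
time_s: 33.27
tool_pos: [0.5408, 0.028, 0.1694]
tcp_rot: [-1.929, -2.477, 0.005]
contact_force: [-0.1, 0.4, -2.0]
gripper_width: 0.0332
```

```bash
python3 - <<'E'
from sc import *
scan(.02); look("j1",[0])
c=robot.camera("top"); draw(c,[(boxpts(*O()[0][1:4],*S[0][:2]),(0,0,255))],"j2",(110,310,140,290))
E
```

```text
t 33.27 pos [0.5408 0.028  0.1694] yaw_y 14.2 z [-0.003 -0.002 -1.   ] F [-0.1  0.4 -2. ] w 33.2 q [ 0.03  0.39  1.86 -0.    0.9  -0.22]
shift [0.01  0.005 0.598] turn [-0.003  0.001 -0.003] | rows 3.6 0.0 q6 -0.22 t 33.2667
```

View pics/j1.png

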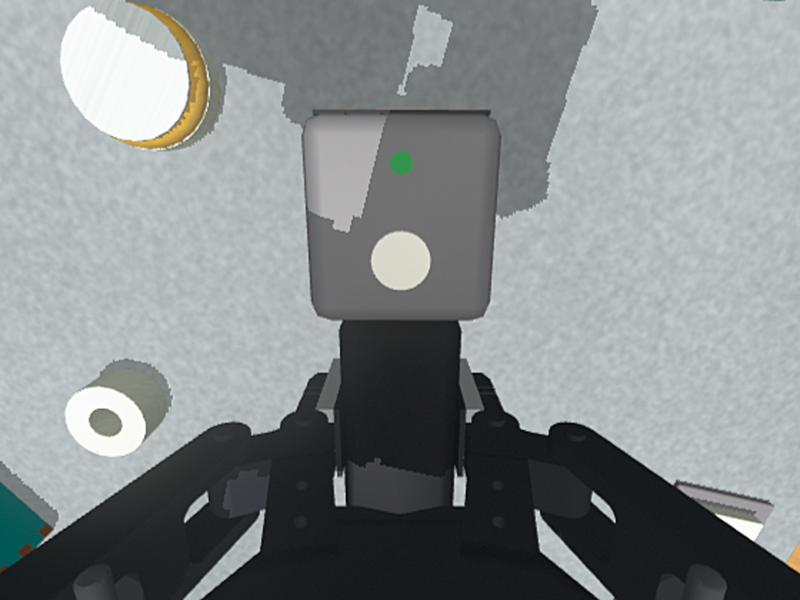

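View pics/j2.png

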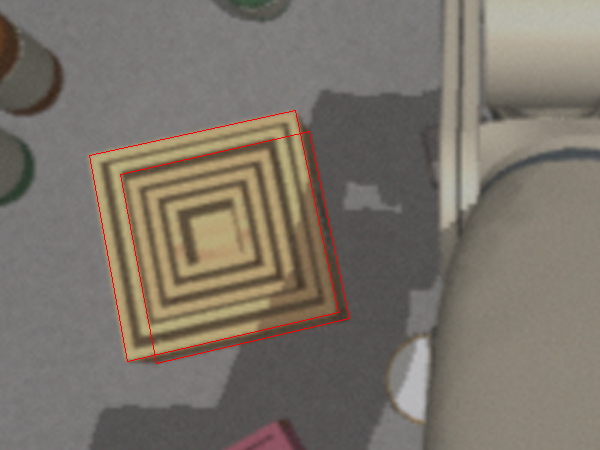

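Call:
servo_tool:
  plan: [25,0.005,0.003,0.12,-0.003,0,-0.003,25,0.005,0.003,0.25,-0.003,0,-0.003,25,0.005,0.003,0.38,-0.003,0,-0.003,25,0.005,0.003,0.5,-0.003,0,-0.003,25,0.005,0.003,0.57,-0.003,0,-0.003,25,0.005,0.003,0.595,-0.003,0,-0.003,25,0.005,0.003,0.595,-0.003,0,-0.003,25,0.005,0.003,0.595,-0.003,0,-0.003]

```text
time_s: 34.03
tool_pos: [0.5414, 0.0303, 0.0213]
tcp_rot: [1.922, 2.484, -0.0]
contact_force: [0.2, -0.4, -2.2]
gripper_width: 0.0335
```

```bash
python3 - <<'E'
from sc import *
scan(.02)
s=robot.read_state();R=Ro.from_rotvec(s["tcp_rot"]).as_matrix(); x=R[:,0]
o=s["tool_pos"]+np.array([0,0,.0094]); wdw=o+.085*x+np.array([0,0,.016])
a=O()[0][3]; b=np.array(O()[0][1:3]); n=np.array([np.sin(a),-np.cos(a),0]); lab=np.array([*b,0.045])+.088*n
print("window",wdw,"label",lab,"dist",(wdw-lab)@n,"lateral",np.linalg.norm((wdw-lab)-((wdw-lab)@n)*n),"ang",np.degrees(np.arccos(-x@n)))
parts=scparts(o[0],o[1],np.arctan2(x[1],x[0]),o[2])
c=robot.camera("scene"); draw(c,[(boxpts(*O()[0][1:4],*S[0][:2]),(0,0,255))]+[(q,(0,255,0)) for q in parts],"j3",(220,420,130,280))
look("j4",[0])
E
```

```text
t 34.03 pos [0.5414 0.0303 0.0213] yaw_y 14.6 z [ 0.001 -0.001 -1.   ] F [ 0.2 -0.4 -2.2] w 33.5 q [ 0.03  0.63  1.91 -0.    0.6  -0.22]
shift [ 0.001 -0.001  0.005] turn [0.    0.001 0.003] | rows 0.0 0.0 q6 -0.22 t 34.0333
window [0.52006175 0.11252719 0.04663918] label [0.49514207 0.20967233 0.045     ] dist 0.10029041145271439 lateral 0.001639430270096626 ang 0.18621405194989146
```

View pics/j3.png

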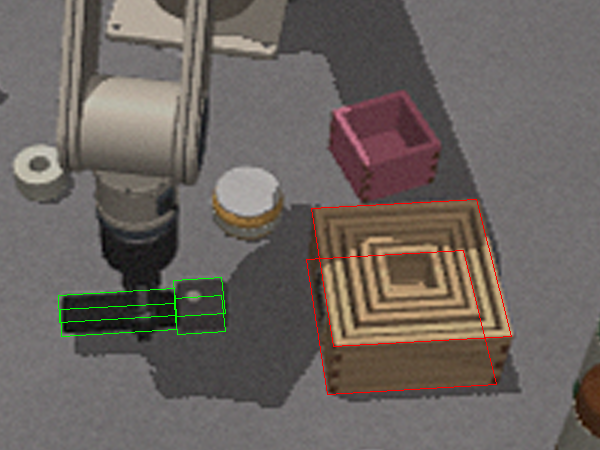

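View pics/j4.png

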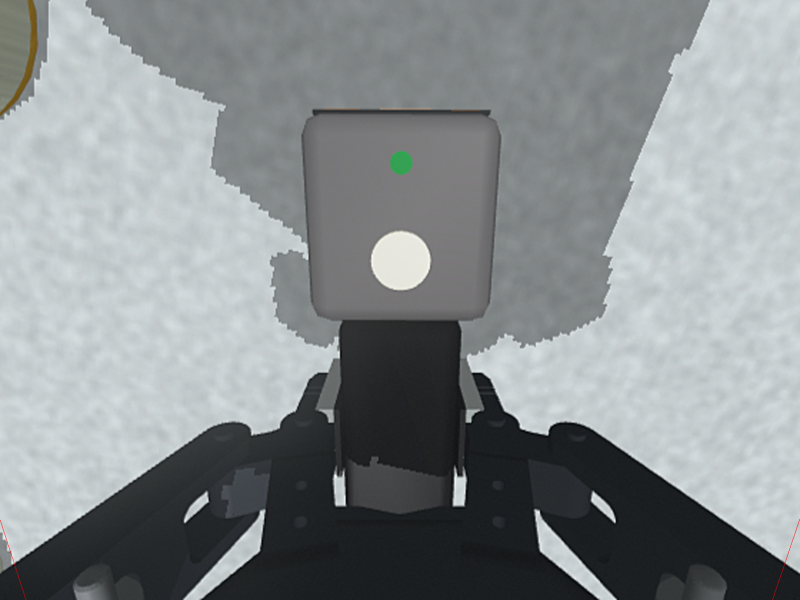

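Call:
servo_tool:
  plan: [25,0,0,0,0,0,0,25,0,0,0,0,0,0,25,0,0,0,0,0,0,25,0,0,0,0,0,0,25,0,0,0,0,0,0,25,0,0,0,0,0,0,25,0,0,0,0,0,0,25,0,0,0,0,0,0]

```text
time_s: 34.8
tool_pos: [0.5409, 0.0306, 0.0208]
tcp_rot: [1.921, 2.486, -0.001]
contact_force: [-0.6, -0.3, -0.7]
gripper_width: 0.0332
```

Call:
servo_tool:
  plan: [25,0,0,0,0,0,0,25,0,0,0,0,0,0,25,0,0,0,0,0,0,25,0,0,0,0,0,0,25,0,0,0,0,0,0,25,0,0,0,0,0,0,25,0,0,0,0,0,0,25,0,0,0,0,0,0]

```text
time_s: 35.47
tool_pos: [0.5409, 0.0306, 0.0208]
tcp_rot: [1.921, 2.485, -0.001]
contact_force: [0.4, 0.4, -1.5]
gripper_width: 0.0335
```

Call:
servo_tool:
  plan: [25,0,0,0,0,0,0,25,0,0,0,0,0,0,25,0,0,0,0,0,0,25,0,0,0,0,0,0,25,0,0,0,0,0,0,25,0,0,0,0,0,0,25,0,0,0,0,0,0,25,0,0,0,0,0,0]

```text
time_s: 36.13
tool_pos: [0.5409, 0.0306, 0.0208]
tcp_rot: [1.921, 2.485, -0.001]
contact_force: [0.4, -0.3, -1.3]
gripper_width: 0.0329
```

Call:
servo_tool:
  plan: [25,0,0,0,0,0,0,25,0,0,0,0,0,0,25,0,0,0,0,0,0,25,0,0,0,0,0,0,25,0,0,0,0,0,0,25,0,0,0,0,0,0,25,0,0,0,0,0,0,25,0,0,0,0,0,0]

```text
time_s: 36.8
tool_pos: [0.5409, 0.0306, 0.0208]
tcp_rot: [1.921, 2.485, -0.001]
contact_force: [1.2, 0.9, -0.9]
gripper_width: 0.0333
```

Call:
servo_tool:
  plan: [25,0,0,0,0,0,0,25,0,0,0,0,0,0,25,0,0,0,0,0,0,25,0,0,0,0,0,0,25,0,0,0,0,0,0,25,0,0,0,0,0,0,25,0,0,0,0,0,0,25,0,0,0,0,0,0]

```text
time_s: 37.47
tool_pos: [0.5409, 0.0306, 0.0208]
tcp_rot: [1.921, 2.485, -0.001]
contact_force: [0.3, -0.3, -1.3]
gripper_width: 0.0331
```

```bash
python3 - <<'E'
from sc import *
scan(.02)
c=robot.camera("scene"); draw(c,[(boxpts(*O()[0][1:4],*S[0][:2]),(0,0,255))],"j5",(220,420,130,280))
E
```

```text
t 37.47 pos [0.5409 0.0306 0.0208] yaw_y 14.6 z [ 0.    -0.001 -1.   ] F [ 0.3 -0.3 -1.3] w 33.1 q [ 0.03  0.63  1.91 -0.    0.6  -0.22]
shift [-0.001  0.     0.003] turn [-0.     0.001  0.004] | rows 0.0 0.0 q6 -0.22 t 37.4667
```

View pics/j5.png

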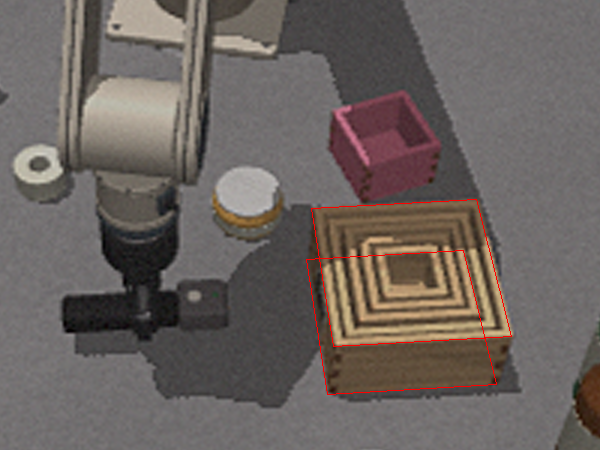

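Call:
servo_tool:
  plan: [25,0,0,-0.1,0,0,0,25,0,0,-0.22,0,0,0,25,0,0,-0.35,0,0,0,25,0,0,-0.48,0,0,0,25,0,0,-0.58,0,0,0,25,0,0,-0.6,0,0,0,25,0,0,-0.6,0,0,0]

```text
time_s: 38.1
tool_pos: [0.5421, 0.0307, 0.1727]
tcp_rot: [1.919, 2.483, 0.004]
contact_force: [-0.6, 0.3, -1.1]
gripper_width: 0.0336
```

```bash
cat >> sc.py <<'E'
def goh(dz):
    s=robot.read_state(); h=pickle.load(open("home.pkl","rb")); R=Ro.from_rotvec(s["tcp_rot"])
    d=R.inv().apply(np.array(h["tool_pos"])+[0,0,dz]-s["tool_pos"])/.25
    print("shift",d.round(4),"turn",((R.inv()*Ro.from_rotvec(h["tcp_rot"])).as_rotvec()/np.radians(60)).round(4)); st()
E
python3 - <<'E'
from sc import *
goh(.15)
E
```

```text
shift [-1.5486 -0.6927  0.0081] turn [ 0.0055 -0.005   1.498 ]
t 38.1 pos [0.5421 0.0307 0.1727] yaw_y 14.6 z [ 0.004 -0.    -1.   ] F [-0.6  0.3 -1.1] w 33.6 q [ 0.04  0.38  1.86 -0.    0.9  -0.22]
```

Call:
servo_tool:
  plan: [25,-0.11,-0.05,0,0,0,0.1,25,-0.22,-0.1,0,0,0,0.2,25,-0.33,-0.15,0,0,0,0.3,25,-0.44,-0.2,0,0,0,0.4,25,-0.55,-0.25,0,0,0,0.5,25,-0.66,-0.3,0,0,0,0.6,25,-0.77,-0.345,0,0,0,0.7,25,-0.77,-0.345,0,0,0,0.75]

```text
time_s: 38.77
tool_pos: [0.5044, -0.1811, 0.1689]
tcp_rot: [-2.732, -1.55, 0.004]
contact_force: [1.1, -0.1, -1.8]
gripper_width: 0.0335
```

Call:
servo_tool:
  plan: [25,0,0,0,0,0,0,25,0,0,0,0,0,0,25,0,0,0,0,0,0]

```text
time_s: 39.02
tool_pos: [0.5053, -0.1765, 0.1698]
tcp_rot: [-2.723, -1.564, 0.002]
contact_force: [-0.5, -0.2, -1.5]
gripper_width: 0.0337
```

```bash
python3 - <<'E'
from sc import *
goh(.15)
E
```

```text
shift [-0.796   0.311  -0.0034] turn [-0.0015 -0.0017  0.7502]
t 39.02 pos [ 0.5053 -0.1765  0.1698] yaw_y -30.3 z [-0.002  0.    -1.   ] F [-0.5 -0.2 -1.5] w 33.7 q [-0.36  0.38  1.87 -0.    0.89  0.17]
```

Call:
servo_tool:
  plan: [25,-0.13,0.05,0,0,0,0.11,25,-0.26,0.1,0,0,0,0.22,25,-0.39,0.15,0,0,0,0.33,25,-0.52,0.2,0,0,0,0.44,25,-0.65,0.25,0,0,0,0.55,25,-0.78,0.305,0,0,0,0.66,25,-0.796,0.311,0,-0.0015,-0.0015,0.75,25,-0.796,0.311,0,-0.0015,-0.0015,0.75]

```text
time_s: 39.68
tool_pos: [0.4723, -0.3894, 0.1705]
tcp_rot: [3.114, 0.394, -0.001]
contact_force: [-0.2, -0.1, -2.0]
gripper_width: 0.0332
```

Call:
servo_tool:
  plan: [25,0,0,0,0,0,0,25,0,0,0,0,0,0,25,0,0,0,0,0,0,25,0,0,0,0,0,0]

```text
time_s: 40.02
tool_pos: [0.4727, -0.387, 0.171]
tcp_rot: [3.113, 0.404, -0.001]
contact_force: [-0.2, -0.8, -1.0]
gripper_width: 0.0332
```

```bash
python3 - <<'E'
from sc import *
goh(.06);look("k1")
E
```

```text
shift [-0.0023  0.0007  0.3617] turn [ 0.001  -0.0017  0.0011]
t 40.02 pos [ 0.4727 -0.387   0.171 ] yaw_y -75.2 z [-0.    -0.002 -1.   ] F [-0.2 -0.8 -1. ] w 33.2 q [-0.7   0.47  1.71 -0.    0.96  0.61]
```

View pics/k1.png

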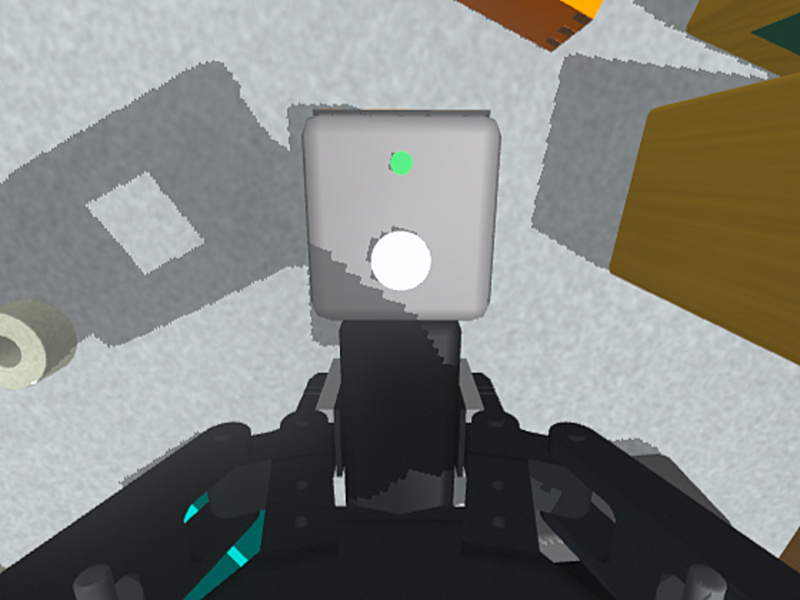

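Grip unchanged (head at the same pixels as after lifting). Lower to 40 mm above home, re-check, then down.

Call:
servo_tool:
  plan: [25,-0.002,0,0.1,0,-0.001,0.001,25,-0.002,0,0.22,0,-0.001,0.001,25,-0.002,0,0.34,0,-0.001,0.001,25,-0.002,0,0.42,0,-0.001,0.001,25,-0.002,0,0.44,0,-0.001,0.001,25,-0.002,0,0.44,0,-0.001,0.001,25,-0.002,0,0.44,0,-0.001,0.001]

```text
time_s: 40.65
tool_pos: [0.4725, -0.3889, 0.0618]
tcp_rot: [3.113, 0.398, -0.001]
contact_force: [0.1, -0.0, -1.0]
gripper_width: 0.0336
```

```bash
python3 - <<'E'
from sc import *
goh(0);look("k2")
E
```

```text
shift [ 0.0004 -0.0061  0.1649] turn [ 0.002  -0.0014 -0.0023]
t 40.65 pos [ 0.4725 -0.3889  0.0618] yaw_y -75.4 z [-0.    -0.004 -1.   ] F [ 0.1 -0.  -1. ] w 33.6 q [-0.71  0.63  1.75 -0.    0.76  0.61]
```

View pics/k2.png

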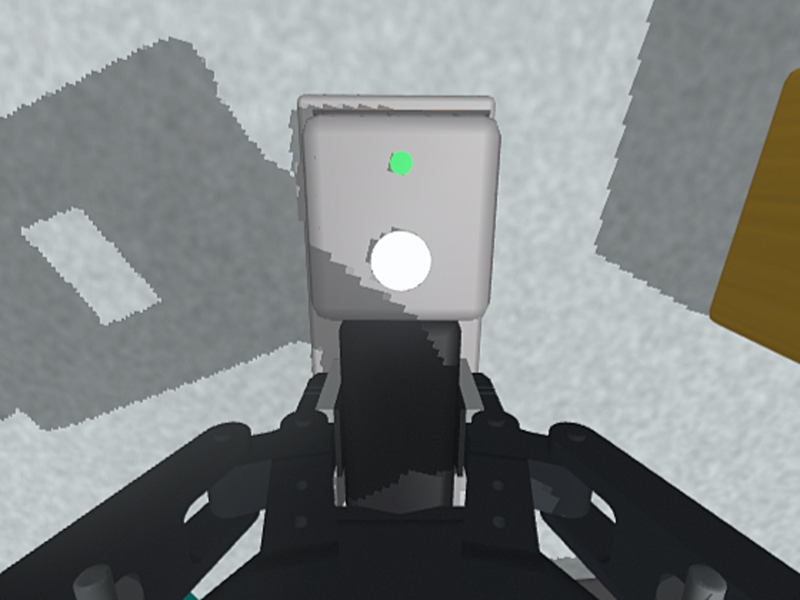

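Call:
servo_tool:
  plan: [25,0,0,0,0,0,0,25,0,0,0,0,0,0,25,0,0,0,0,0,0,25,0,0,0,0,0,0]

```text
time_s: 41.03
tool_pos: [0.4722, -0.389, 0.0619]
tcp_rot: [3.113, 0.397, -0.001]
contact_force: [1.0, -0.1, -1.6]
gripper_width: 0.033
```

```bash
python3 - <<'E'
from sc import *
goh(0)
E
```

```text
shift [ 0.0017 -0.0062  0.1649] turn [ 0.0023 -0.0015 -0.003 ]
t 41.03 pos [ 0.4722 -0.389   0.0619] yaw_y -75.5 z [-0.    -0.004 -1.   ] F [ 1.  -0.1 -1.6] w 33.0 q [-0.71  0.63  1.75 -0.    0.76  0.61]
```

Call:
servo_tool:
  plan: [25,0.0015,-0.006,0.02,0.002,-0.0015,-0.003,25,0.0015,-0.006,0.05,0.002,-0.0015,-0.003,25,0.0015,-0.006,0.08,0.002,-0.0015,-0.003,25,0.0015,-0.006,0.11,0.002,-0.0015,-0.003,25,0.0015,-0.006,0.135,0.002,-0.0015,-0.003,25,0.0015,-0.006,0.15,0.002,-0.0015,-0.003,25,0.0015,-0.006,0.155,0.002,-0.0015,-0.003,25,0.0015,-0.006,0.155,0.002,-0.0015,-0.003]

```text
time_s: 41.7
tool_pos: [0.4715, -0.3871, 0.0216]
tcp_rot: [3.115, 0.403, -0.006]
contact_force: [-0.7, -0.2, -1.0]
gripper_width: 0.033
```

```bash
python3 - <<'E'
from sc import *
goh(0);look("k3")
E
```

```text
shift [0.0021 0.0024 0.0041] turn [-0.0015  0.0012  0.0001]
t 41.7 pos [ 0.4715 -0.3871  0.0216] yaw_y -75.3 z [-0.004 -0.001 -1.   ] F [-0.7 -0.2 -1. ] w 33.0 q [-0.71  0.69  1.75 -0.    0.7   0.61]
```

View pics/k3.png

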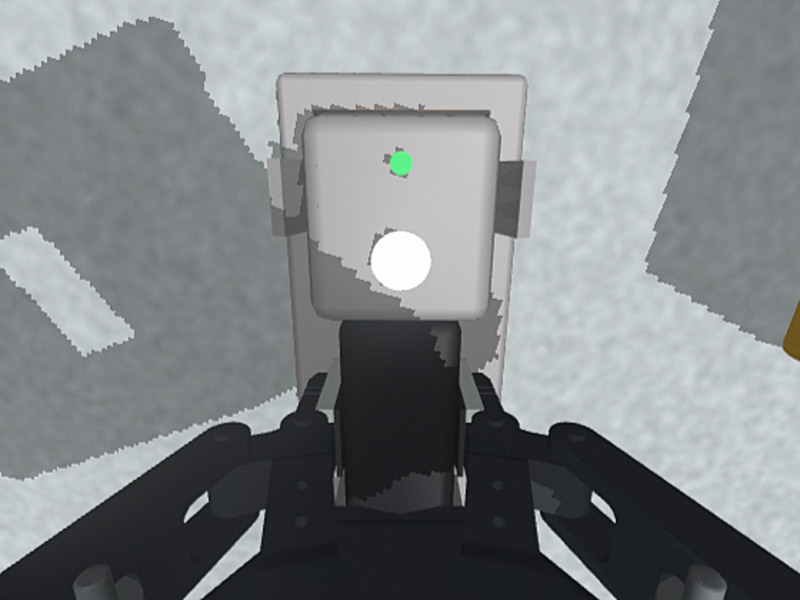

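Call:
servo_tool:
  plan: [25,0.002,0.002,0.005,0,0,0,25,0.002,0.002,0.005,0,0,0,25,0.002,0.002,0.005,0,0,0,25,0.002,0.002,0.005,0,0,0]

```text
time_s: 42.08
tool_pos: [0.4725, -0.3878, 0.0213]
tcp_rot: [3.114, 0.402, -0.005]
contact_force: [0.8, 0.7, -1.2]
gripper_width: 0.0332
```

Call:
servo_tool:
  plan: [38,0,0,0,0,0,0,45,0,0,0,0,0,0,50,0,0,0,0,0,0,50,0,0,0,0,0,0,50,0,0,0,0,0,0,50,0,0,0,0,0,0]

```text
time_s: 42.58
tool_pos: [0.4724, -0.3877, 0.0211]
tcp_rot: [3.115, 0.403, -0.005]
contact_force: [-0.3, -0.6, 0.7]
gripper_width: 0.0502
```

```bash
python3 - <<'E'
from sc import *
goh(0);look("k4")
E
```

```text
shift [-0.0008 -0.0008  0.002 ] turn [-0.0006  0.0006  0.    ]
t 42.58 pos [ 0.4724 -0.3877  0.0211] yaw_y -75.3 z [-0.003 -0.001 -1.   ] F [-0.3 -0.6  0.7] w 50.2 q [-0.71  0.7   1.75 -0.    0.7   0.61]
```

View pics/k4.png

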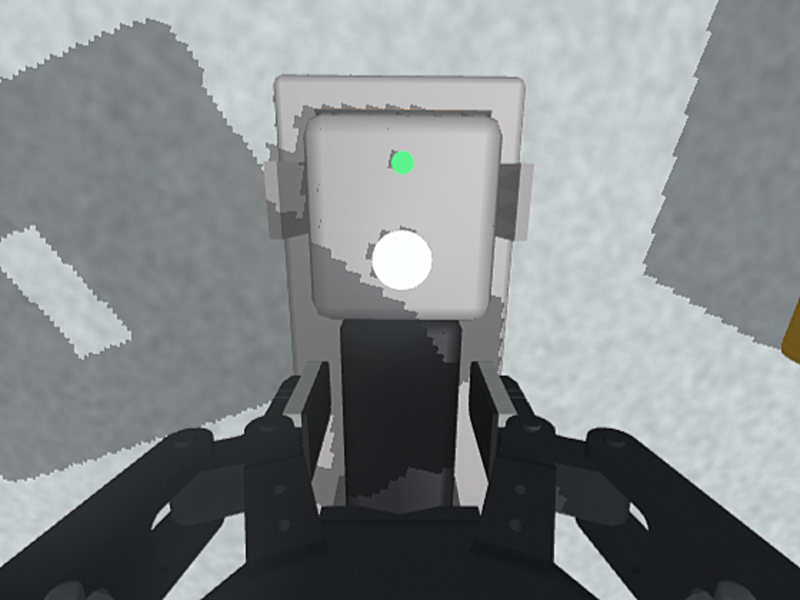

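Scanner sits in its saddles, freed. Retreat straight up.

Call:
servo_tool:
  plan: [50,0,0,-0.08,0,0,0,50,0,0,-0.2,0,0,0,50,0,0,-0.35,0,0,0,50,0,0,-0.5,0,0,0,50,0,0,-0.65,0,0,0,50,0,0,-0.8,0,0,0,50,0,0,-0.85,0,0,0,50,0,0,-0.85,0,0,0]

```text
time_s: 43.3
tool_pos: [0.4749, -0.3889, 0.2382]
tcp_rot: [3.109, 0.402, 0.003]
contact_force: [0.5, -0.3, -0.6]
gripper_width: 0.0498
```

Call:
servo_tool:
  plan: [50,0,0,0,0,0,0,50,0,0,0,0,0,0,50,0,0,0,0,0,0,50,0,0,0,0,0,0]

```text
time_s: 43.63
tool_pos: [0.4724, -0.3868, 0.2316]
tcp_rot: [-3.114, -0.402, 0.009]
contact_force: [1.4, 0.4, -0.2]
gripper_width: 0.0497
```

```bash
python3 - <<'E'
from sc import *
st();look("l1")
c=robot.camera("scene");draw(c,[(boxpts(*O()[0][1:4],*S[0][:2]),(0,0,255))],"l2")
c=robot.camera("top");draw(c,[(boxpts(*O()[0][1:4],*S[0][:2]),(0,0,255))],"l3")
E
```

```text
t 43.63 pos [ 0.4724 -0.3868  0.2316] yaw_y -75.3 z [-0.006  0.001 -1.   ] F [ 1.4  0.4 -0.2] w 49.7 q [-0.7   0.4   1.66 -0.    1.08  0.61]
```

View pics/l1.png

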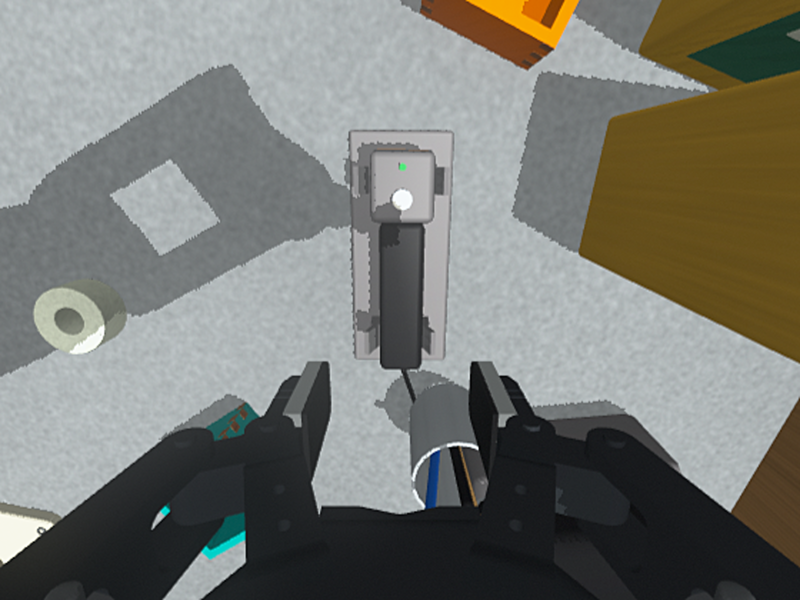

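View pics/l2.png

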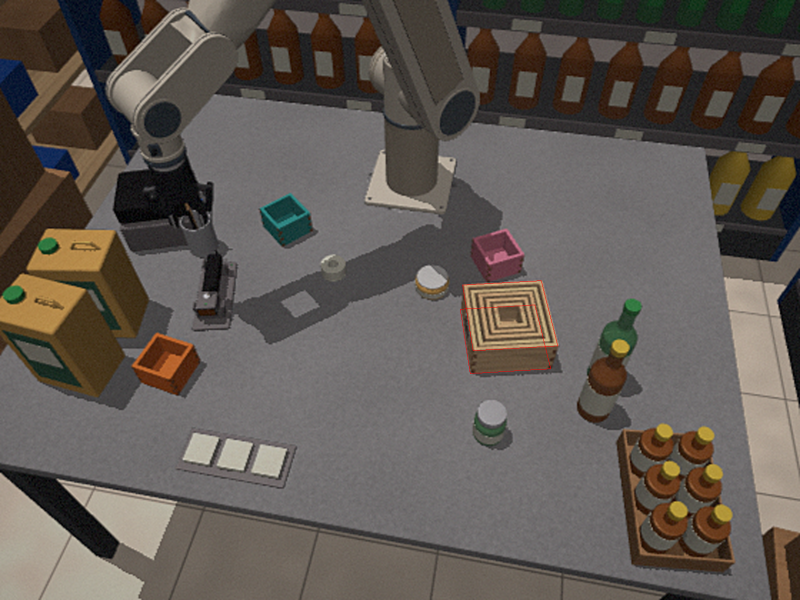

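View pics/l3.png

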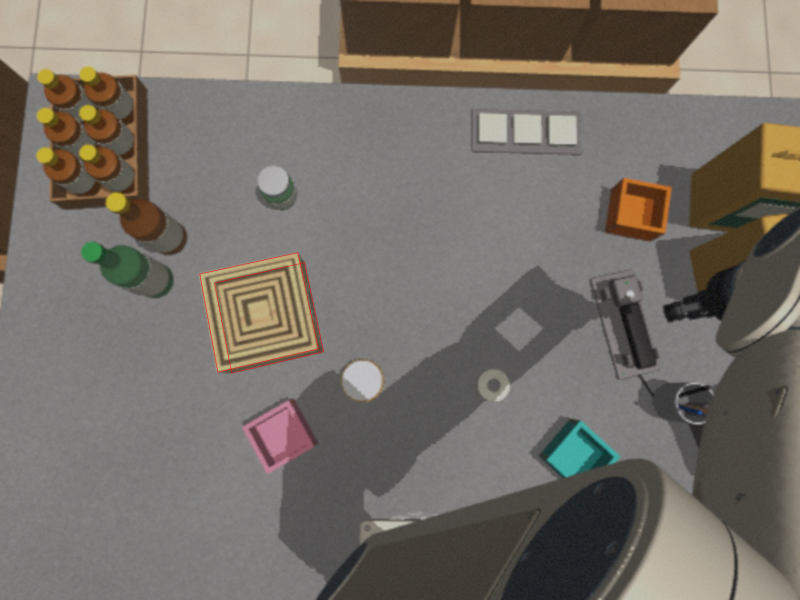

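```bash
python3 -c "
from workcell import robot; print(robot.hand_in())"
```

```text
the job is handed in; nothing more can be done
None
```

I finished the job and handed it in at about 44 s of the 208 s allowed; no verdict was reported.

- **Nesting:** I nested box1, box2, box3 and box4 into box0 in that order. Each was let go about 12–13 mm above the floor it landed on. The overhead and scene views show all rims level and the boxes square in one another. The last pictures show box0 where I first measured it.
- **Scan:** I held the scanner on the label for about 3.4 s. By measurement, the window was 100 mm from the label, within 2 mm of its middle and 0.2° from square. The pose stayed steady to within 1 mm.
- **Scanner return:** I released it within about 1 mm of the pose it was picked up from. The close view shows it in both saddles, head end as before.
- **Other goods:** in the last pictures, the bystander goods and the orange, pink and turquoise boxes look where they were at the start. I did not measure them again.

**Checks that disagreed:** the first camera fit of the scanner was about 3 mm and 1.5° off from the close view, so I corrected it before gripping. Automatic refitting of box0 stopped working once the boxes were nested, so I checked its position by overlaying its outline on the pictures, and it matched. I saw no box get knocked aside during the run.

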